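Rotate three parts trays between the stations of a gearbox bench

TASK

The three parts trays are at the wrong stations: slide the gear tray in under the low inspection lamp, put the bearing tray on the rubber mat and the bolt tray on the scale, each centred and square on its station, sitting flat and let go. The plywood board is free for parking a tray meanwhile. Keep the trays level so that nothing spills, and leave the socket, the seal and the jar where they are.

Things in the scene. Friction and masses are not known exactly. Their poses are not given: they have to be found in the camera images.
- gear_tray: Loose steel tray 140 x 84 mm (x, y), walls 18 mm high, holding one 54 and two 23 mm dark toothed gears. Upright steel grip fin along x: 40 long, 12 thick, centred at x = -12 mm, top 62 mm above the underside. Contents are fixed, below the walls. 0.35 kg, balanced near the fin. Origin: centre of underside; z up. Starts on the scale, axes nearly the same as its
- bearing_tray: Loose steel tray 140 x 84 mm (x, y), walls 18 mm high, holding one 58 and two 29 mm bearings (bright rings, black seals). Upright steel grip fin along x: 40 long, 12 thick, centred at x = -12 mm, top 62 mm above the underside. Contents are fixed, below the walls. 0.35 kg, balanced near the fin. Origin: centre of underside; z up. Starts on the lamp plate, axes nearly the same as its
- bolt_tray: Loose steel tray 140 x 84 mm (x, y), walls 18 mm high, holding five bolts crosswise, 3 at the +x end, 2 at the -x end. Upright steel grip fin along x: 40 long, 12 thick, centred at x = -12 mm, top 62 mm above the underside. Contents are fixed, below the walls. 0.35 kg, balanced near the fin. Origin: centre of underside; z up. Starts on the mat, axes nearly the same as its
- lamp: Fixed plate 160 x 160 mm, top at 8 mm, bridged along y by a black lamp bar: x = 22 to 56 mm, underside 27 mm over the plate, top at 51 mm; posts' inner faces at y = +-68 mm. Tray in place: centred, axes alike, +x end under the bar, fin on the robot's side; it slides in along +x, low over the plate. Origin: underside centre, at bench level; x away from the robot within 0.25 rad, z up.
- scale: Fixed rigid scale: flat steel platform 156 x 104 mm, top 30 mm above the bench; grey display box 28 mm high beyond it, x = 83 to 125 mm. A tray in place is centred on the platform. Origin under the platform's centre. Origin: underside centre, at bench level; x away from the robot within 0.25 rad, z up.
- mat: Fixed black rubber mat with two thin grey lines, 170 x 120 mm (x, y), top 6 mm above the bench. A tray in place is centred on it. Origin: underside centre, at bench level; x away from the robot within 0.25 rad, z up.
- board: Fixed bare plywood board, 160 x 110 mm (x, y), top 14 mm above the bench; empty at the start, a free spot to park a tray. Origin: underside centre, at bench level; x away from the robot within 0.25 rad, z up.
- socket: Bystander: loose steel spanner socket standing on end, 26 mm across, 38 mm high, on the bench between stations. Origin: centre of underside
- seal: Bystander: loose flat black rubber ring, 50 mm across, 9 mm high, on the bench between stations. Origin: centre of underside
- jar: Bystander: loose small white jar with black lid, 42 mm across, 46 mm high, on the bench between stations. Origin: centre of underside
Things that resemble listed ones, but are neither listed nor needed, are in the scene too. There is more than one size of the lamp; the one meant has the size given above. What is shaped like the bolt_tray but green is not meant.

How it is judged:
By the outcome, as a careful person would: the job done as asked, in the order asked, and still so for the second after the job is handed in, with the robot touching nothing.
It also fails if it takes over 115 s, if anything falls off the work surface, if the arm or the gripper's body presses on something with over 40 N, if the wrist force passes 120 N, or if a joint passes its speed limit or range.

ROBOT

A 7-joint arm with a two-finger parallel gripper is mounted at the origin on the work surface. World frame = base frame: x ahead of the robot, y to its left, z up, the work surface at z = 0. Lengths are in mm, angles in rad, forces in N, time in s.
With the tool pointing down it reaches from about 400 to 875 mm from the base axis. Payload 4.4 kg.
Tool frame: the origin (TCP) lies midway between the tips of the shut fingers; the grasp point (between the pads) lies 19 mm behind it (ctrl.pinch_z is the distance from the TCP to the grasp point, in mm); z points along the fingers, y is the line along which they close (so a half turn about z gives the same grasp; the last joint's range is limited). The gripper opens to 85 mm and grips with 20 to 120 N. Pads are 22 mm wide; open, the fingers measure 114 mm over their backs; the gripper's body (76 mm by 85 mm) begins 54 mm behind the grasp point. The pads swing forward as they close: fully open they stand 13 mm farther back than shut.
Start: joints at [1.097, 0.628, 0.038, 1.517, -0.027, 0.996, -0.02], TCP at [257.812, -596.7, 231.313] pointing down, gripper open.
Joint ranges: [-3.06, 3.06], [-0.37, 2.12], [-1.25, 1.32], [0.18, 2.47], [-1.1, 4.24], [0.23, 1.98], [-2.94, 2.94]. Speed limits (rad/s): [2.57, 2.57, 3.14, 3.14, 3.14, 3.14, 3.14].

INTERFACE

Orientations are given as [roll, pitch, yaw] about the fixed x, y, z axes, in that order (R = Rz(yaw) Ry(pitch) Rx(roll)).
In Python, from cell import read_state, cams, order, ctrl gives the robot as it stands.
- The arm moves only by the tool move_arm, never from a script. Its argument "targets" is text: rows parted by semicolons, each of 7 numbers parted by spaces: the gripper's target within -1 to 1 (fully open at 1, half-way at 0, shut at -1), then the shift along the tool's x, y, z in cm, then the turn, a rotation vector about the tool's x, y, z in degrees. A call has 1 to 5 rows; each row shifts and turns the commanded pose from where the row before left it, along the tool's axes as they then stand; what a row does not reach is not made up. A row lasts 1/12 s, in which the tool goes at most 41.7 mm and 7.16 degrees, less where a joint would pass 70% of its speed; a pose out of reach is approached as far as the arm can. A call with a gripper value outside its range is refused whole. The fingers move at their own pace and stop on an object; the grip force is fixed at half the most. Time passes only in rows, so rows that do not move let the fingers close. It gives the time, the measured TCP pose, the force, the opening and the grip force at its end, in the units of the state.
- read_state(): the state, without advancing time (a new reading comes with each control period).
- cams.get_image(name): name is "scene" or "top" or "wrist"; returns a dict with "color" (384x512x3 uint8, red, green, blue), "fovy" (degrees; the focal length in pixels is half the picture's height over the tangent of half this angle, whatever the lens; pixels are square), "cx", "cy" (the principal point, pixels), "k1" (the pictures are not rectified: a ray, as slopes to the right and down, at radius r is drawn at 1 + k1 r^2 times it, then the intrinsics apply), "rvec" (rotation vector, rad) and "tvec" (3), from world to camera coordinates, as OpenCV has them. Camera axes: x right, y down, z forward; pixel columns grow to the right and rows downward; lengths in mm; the calibration is good to about 2 mm. A picture is of the moment at which its call begins. There is no depth.
- order.finish_job(): hands the job in; it is judged then, once.
The state is a dict: "clock": time; "qpos": joint angles; "qd": joint speeds; "tau": joint torques, N m; "eef_pos": TCP position; "tool_rot": TCP orientation; "force": force on the tool from outside, world axes, zero at the start; "torque": the same for the moment, N m; "width": finger opening in mm; "gripper_force": force on a finger pad.
Only numpy, scipy, OpenCV 4.12 (cv2) and the standard library are available. Lean on these libraries where they do the work, as an engineer would, in place of code of your own. Each camera call takes 0.05 s, during which the arm holds its last target. There are 200 camera calls.

## Working session

There is one attempt and no reset: what is moved stays moved. The work goes in short steps, Python scripts to look and compute and a tool call to move; the robot and the scene stay as the last step left them, time stands still between calls to the robot, and variables do not carry over. Pictures are saved under pics/ and viewed, at most 14 in all, crops included, and the job is handed in when it is done.

Besides the shell and the picture viewer there is one more tool, called after ">>>" as a command line: name --argument value ..., lists and objects as JSON in quotes. move_arm: Moves the arm, as the interface text tells. Its arguments: {"type":"object","properties":{"targets":{"type":"string"}},"required":["targets"]}

```bash
ls; mkdir -p pics; python3 - <<'E'
from cell import read_state,cams,ctrl
import cv2
print(read_state(),ctrl.pinch_z)
for n in("top","scene"):
    d=cams.get_image(n);cv2.imwrite(f"pics/{n}0.png",cv2.resize(d["color"][:,:,::-1],(800,600),interpolation=cv2.INTER_CUBIC))
    cv2.imwrite(f"pics/raw_{n}0.png",d["color"][:,:,::-1])
    print({k:v for k,v in d.items() if k!="color"})
E
```

```text
pics
{'clock': 0.0, 'qpos': array([ 1.09718986,  0.6293463 ,  0.03840758,  1.51837948, -0.02700621,
        0.99626555, -0.01997995]), 'qd': array([-6.86090784e-04,  1.01866529e-04,  3.63423744e-04, -1.16015702e-03,
       -7.85182538e-06,  6.66937972e-05,  9.59084733e-04]), 'tau': array([-1.04513001e-03, -5.63409984e+01,  1.22523744e+00, -1.93453288e+01,
        1.07661783e-02,  1.04225779e-02, -1.66545271e-05]), 'eef_pos': array([ 257.5882503 , -596.10536478,  230.38465716]), 'tool_rot': array([-3.13971072e+00, -5.28530216e-07,  4.07850687e-01]), 'force': array([ 0.83429601, -0.47994511,  0.76155387]), 'torque': array([ 0.0044905 , -0.09206393,  0.02169195]), 'gripper_force': 0.0, 'width': 85.39530417250121} 18.700000000000003
{'fovy': 49.41787326056833, 'cx': 252.71306634107395, 'cy': 188.0021201597029, 'k1': -0.1281798422827402, 'rvec': array([ 2.19644   , -2.17311973,  0.09538954]), 'tvec': array([   4.04619828,  485.50846023, 1337.10342502])}
{'fovy': 44.80923585251618, 'cx': 258.8603378553489, 'cy': 190.14446604092163, 'k1': -0.09858072544007679, 'rvec': array([ 1.59597619,  1.68733449, -0.89520927]), 'tvec': array([  27.03137639, -223.05128724, 1638.81562276])}
```

View pics/top0.png

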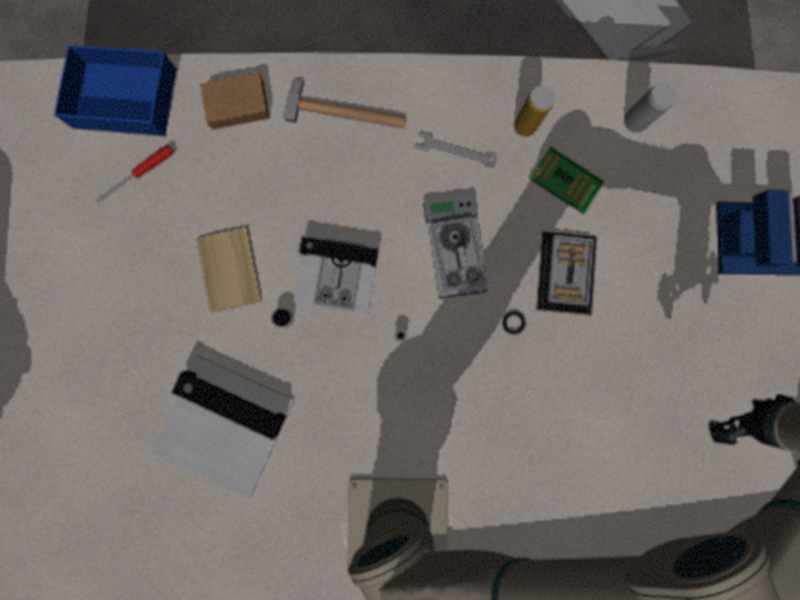

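View pics/scene0.png

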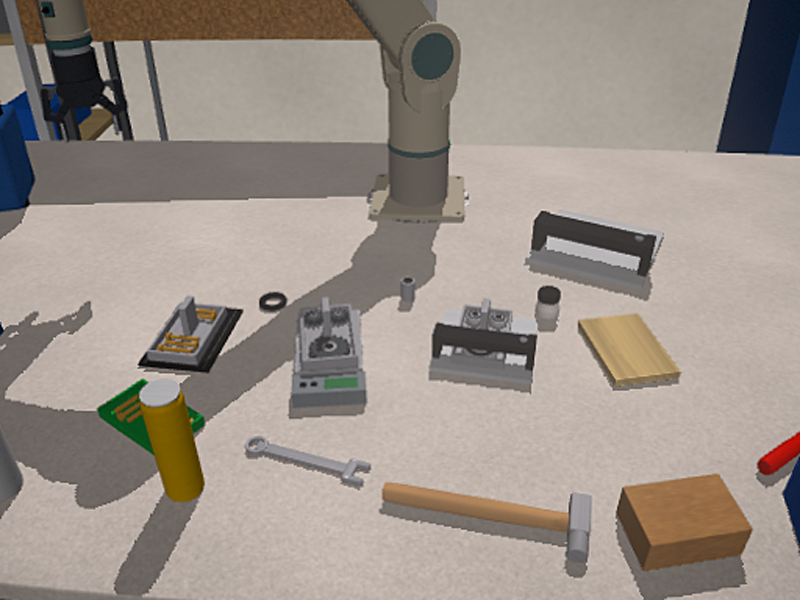

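The top view shows the board at (228,268), the 160 mm lamp with the bearing tray at (338,267), the scale with the gear tray at (457,245) and the mat with the bolt tray at (567,272). The larger lamp at (225,430) and the green tray are decoys. The jar is at (282,317), the socket at (401,328) and the seal at (514,321).

```bash
cat > h.py <<'E'
import numpy as np,cv2
from scipy.spatial.transform import Rotation as Rn
from cell import read_state,cams
def grab(n,f):
    d=cams.get_image(n);cv2.imwrite(f"pics/raw_{f}.png",d["color"][:,:,::-1])
    np.savez(f"pics/{f}.npz",**{k:v for k,v in d.items()});return d
def load(f): return dict(np.load(f"pics/{f}.npz"))
def cam(d):
    h=384;fl=h/2/np.tan(np.radians(float(d["fovy"]))/2)
    K=np.array([[fl,0,d["cx"]],[0,fl,d["cy"]],[0,0,1]],float)
    return K,np.array([float(d["k1"]),0,0,0]),d["rvec"],d["tvec"]
def proj(d,P):
    K,D,r,t=cam(d);return cv2.projectPoints(np.asarray(P,float).reshape(-1,1,3),r,t,K,D)[0][:,0]
def unproj(d,uv,z):
    K,D,r,t=cam(d);R=cv2.Rodrigues(r)[0]
    n=cv2.undistortPoints(np.asarray(uv,float).reshape(-1,1,2),K,D)[:,0]
    ray=np.c_[n,np.ones(len(n))]@R; C=-R.T@t
    return C+ray*((np.broadcast_to(z,len(n))-C[2])/ray[:,2])[:,None]
E
python3 - <<'E'
from h import *
top=cams.get_image("top"); 
def U(p,z): return unproj(top,np.array(p)*.64,z)
def yaw(a,b): v=b-a; return np.arctan2(v[1],v[0])
b=U([(197,237),(248,226),(262,301),(211,311)],14);print("board",b.mean(0),yaw(b[3],b[0]),yaw(b[2],b[1]))
b=U([(541,231),(597,234),(592,315),(537,312)],6);print("mat",b.mean(0),yaw(b[3],b[0]),yaw(b[2],b[1]))
b=U([(487,291),(438,298)],30);y=yaw(b[0],b[1])-np.pi/2;print("scale",b.mean(0)+78*np.array([np.cos(y),np.sin(y),0]),y)
b=U([(369,312),(297,305)],8);y=yaw(b[0],b[1])-np.pi/2;print("lamp",b.mean(0)+80*np.array([np.cos(y),np.sin(y),0]),y, np.linalg.norm(b[0]-b[1]))
print("jar sock seal",U([(282,317),(401,330),(514,321)],[46,20,5]))
w=grab("wrist","w0");s=read_state();R=cv2.Rodrigues(w["rvec"])[0];T=Rn.from_euler("xyz",s["tool_rot"]).as_matrix()
print("cam in tool",T.T@(-R.T@w["tvec"]-s["eef_pos"]),"\n",T.T@R.T,w["fovy"])
E
```

```text
board [535.36490421 358.79348607  14.        ] 0.22472053490768396 0.21429437453638447
mat [ 535.40558924 -357.1095649     6.        ] -0.05899325836196118 -0.07959329341308567
scale [ 561.67928972 -118.84625975   30.        ] 0.15260000059304235
lamp [533.61998982 131.7229312    8.        ] -0.08548303420348757 151.9113052087187
jar sock seal [[ 433.24024102  239.01680737   46.        ]
 [ 410.21714206   -4.2512963    20.        ]
 [ 431.71739028 -242.61354366    5.        ]]
cam in tool [  82.99933816   -1.29653183 -142.31909678] 
 [[ 5.58107932e-04 -9.46642500e-01 -3.22285069e-01]
 [ 9.99999844e-01  5.25963673e-04  1.86816842e-04]
 [-7.33852442e-06 -3.22285123e-01  9.46642646e-01]] 60.81985267396492
```

```bash
cat >> h.py <<'E'
def plan(wps,step=35,turn=6.5,rnd=2,start=None):
    """wps: (x,y,z,yaw,grip); prints rows, 5 per line. Equal rows within each leg."""
    s=read_state();p=np.array(s["eef_pos"]) if start is None else np.array(start[:3],float);yw=s["tool_rot"][2] if start is None else start[3]
    rows=[]
    for x,y,z,ya,g in wps:
        t=np.array([x,y,z]);dy=(ya-yw+np.pi)%(2*np.pi)-np.pi
        n=max(1,int(np.ceil(max(np.linalg.norm(t-p)/step,abs(np.degrees(dy))/turn))))
        for i in range(n):
            k=n-i;d=(t-p)/k;a=(ya-yw)/k;c,sn=np.cos(yw),np.sin(yw)
            v=np.round(np.array([d[0]*c+d[1]*sn,d[0]*sn-d[1]*c,-d[2]])/10,rnd);w=np.round(-np.degrees(a),1)
            rows.append(f"{g:g} {v[0]:g} {v[1]:g} {v[2]:g} 0 0 {w:g}".replace("-0 ","0 "))
            p=p+np.array([c*v[0]+sn*v[1],sn*v[0]-c*v[1],-v[2]])*10;yw-=np.radians(w)
    for i in range(0,len(rows),5):print("; ".join(rows[i:i+5]))
    print("end",p.round(2),round(yw,4))
E
python3 - <<'E'
from h import *
plan([(400,-470,210,.15,1),(560,-357,190,-.07,1)],rnd=1)
print();plan([(590,-119,200,.15,1)],rnd=1,start=(560,-357,190,-.07))
print();plan([(560,132,200,-.08,1)],rnd=1,start=(590,-119,200,.15))
E
```

```text
1 3 -1 0.3 0 0 2.5; 1 3 -1.1 0.4 0 0 2.5; 1 2.9 -1.3 0.3 0 0 2.4; 1 2.9 -1.4 0.4 0 0 2.5; 1 2.8 -1.5 0.3 0 0 2.4
1 2.7 -1.5 0.4 0 0 2.5; 1 2.9 -1.5 0.3 0 0 2.1; 1 2.9 -1.6 0.3 0 0 2.1; 1 2.8 -1.7 0.3 0 0 2.1; 1 2.7 -1.8 0.4 0 0 2.1
1 2.7 -1.8 0.3 0 0 2.1; 1 2.6 -2 0.4 0 0 2.1
end [ 560.13 -356.75  189.71] -0.0704

1 0.2 -3.4 -0.1 0 0 -1.8; 1 0.3 -3.4 -0.2 0 0 -1.8; 1 0.4 -3.4 -0.1 0 0 -1.8; 1 0.5 -3.4 -0.2 0 0 -1.8; 1 0.6 -3.4 -0.1 0 0 -1.8
1 0.7 -3.3 -0.2 0 0 -1.8; 1 0.9 -3.4 -0.1 0 0 -1.8
end [ 590.22 -118.69  200.  ] 0.1499

1 0.1 -3.2 0 0 0 1.6; 1 0 -3.2 0 0 0 1.7; 1 -0.1 -3.1 0 0 0 1.6; 1 -0.2 -3.2 0 0 0 1.7; 1 -0.3 -3.1 0 0 0 1.6
1 -0.3 -3.1 0 0 0 1.7; 1 -0.4 -3.1 0 0 0 1.6; 1 -0.5 -3.2 0 0 0 1.7
end [560.44 132.28 200.  ] -0.0804
```

>>> move_arm --targets "1 3 -1 0.3 0 0 2.5; 1 3 -1.1 0.4 0 0 2.5; 1 2.9 -1.3 0.3 0 0 2.4; 1 2.9 -1.4 0.4 0 0 2.5; 1 2.8 -1.5 0.3 0 0 2.4"

```text
clock: 0.62
eef_pos: [377.6, -489.3, 213.9]
tool_rot: [-3.141, 0.0, 0.191]
force: [1.0, -0.1, 0.7]
width: 85.5
gripper_force: 0.0
```

>>> move_arm --targets "1 2.7 -1.5 0.4 0 0 2.5; 1 2.9 -1.5 0.3 0 0 2.1; 1 2.9 -1.6 0.3 0 0 2.1; 1 2.8 -1.7 0.3 0 0 2.1; 1 2.7 -1.8 0.4 0 0 2.1"

```text
clock: 1.03
eef_pos: [508.0, -393.1, 197.2]
tool_rot: [3.142, -0.0, 0.001]
force: [-0.4, -0.5, -0.4]
width: 85.3
gripper_force: 0.0
```

>>> move_arm --targets "1 2.7 -1.8 0.3 0 0 2.1; 1 2.6 -2 0.4 0 0 2.1; 1 0 0 0 0 0 0; 1 0 0 0 0 0 0; 1 0 0 0 0 0 0"

```text
clock: 1.45
eef_pos: [559.6, -357.4, 190.0]
tool_rot: [3.141, 0.001, -0.07]
force: [-0.7, 1.0, -0.6]
width: 85.3
gripper_force: 0.0
```

```bash
python3 -c "
from h import *
grab('wrist','w1')"
```

>>> move_arm --targets "1 0.2 -3.4 -0.1 0 0 -1.8; 1 0.3 -3.4 -0.2 0 0 -1.8; 1 0.4 -3.4 -0.1 0 0 -1.8; 1 0.5 -3.4 -0.2 0 0 -1.8; 1 0.6 -3.4 -0.1 0 0 -1.8"

```text
clock: 1.92
eef_pos: [580.6, -187.8, 198.0]
tool_rot: [3.141, -0.0, 0.085]
force: [1.2, -0.4, 0.3]
width: 85.3
gripper_force: 0.0
```

>>> move_arm --targets "1 0.7 -3.3 -0.2 0 0 -1.8; 1 0.9 -3.4 -0.1 0 0 -1.8; 1 0 0 0 0 0 0; 1 0 0 0 0 0 0; 1 0 0 0 0 0 0"

```text
clock: 2.33
eef_pos: [590.0, -121.0, 200.7]
tool_rot: [3.14, 0.0, 0.147]
force: [0.1, -0.6, -0.4]
width: 85.6
gripper_force: 0.0
```

```bash
python3 -c "
from h import *
grab('wrist','w2')"
```

>>> move_arm --targets "1 0.1 -3.2 0 0 0 1.6; 1 0 -3.2 0 0 0 1.7; 1 -0.1 -3.1 0 0 0 1.6; 1 -0.2 -3.2 0 0 0 1.7; 1 -0.3 -3.1 0 0 0 1.6"

```text
clock: 2.8
eef_pos: [570.9, 36.8, 200.4]
tool_rot: [3.141, -0.0, 0.0]
force: [0.1, 0.3, 0.1]
width: 85.2
gripper_force: 0.0
```

>>> move_arm --targets "1 -0.3 -3.1 0 0 0 1.7; 1 -0.4 -3.1 0 0 0 1.6; 1 -0.5 -3.2 0 0 0 1.7; 1 0 0 0 0 0 0; 1 0 0 0 0 0 0"

```text
clock: 3.22
eef_pos: [561.3, 132.9, 200.2]
tool_rot: [3.142, -0.0, -0.079]
force: [0.5, -1.3, -0.3]
width: 85.6
gripper_force: 0.0
```

```bash
python3 -c "
from h import *
grab('wrist','w3');grab('scene','s3')
for i in (1,2,3): cv2.imwrite(f'pics/v{i}.png',cv2.resize(cv2.imread(f'pics/raw_w{i}.png'),(800,600),interpolation=cv2.INTER_CUBIC))
"
```

```text
(no output)
```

View pics/v1.png

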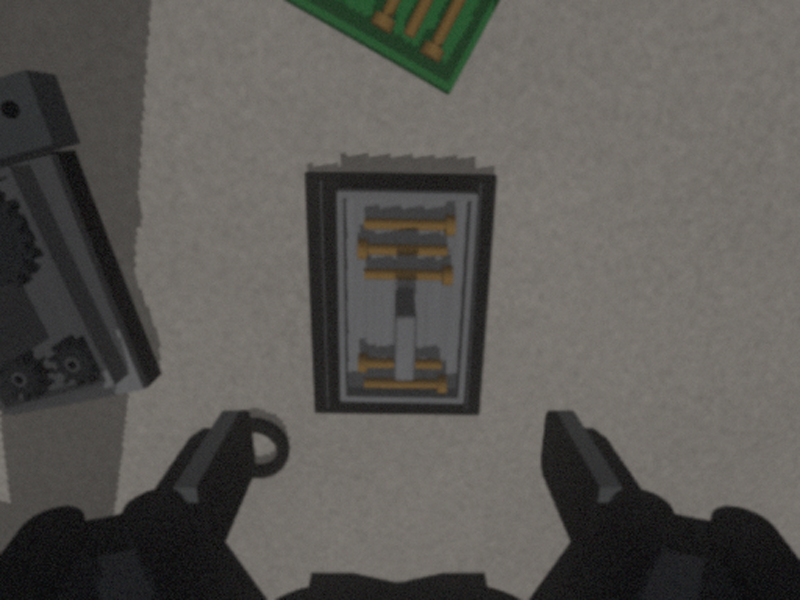

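View pics/v2.png

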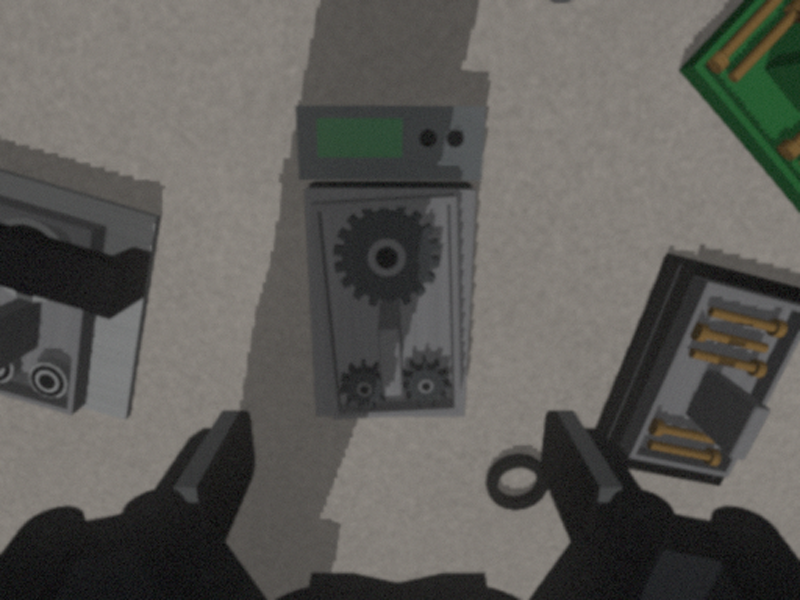

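View pics/v3.png

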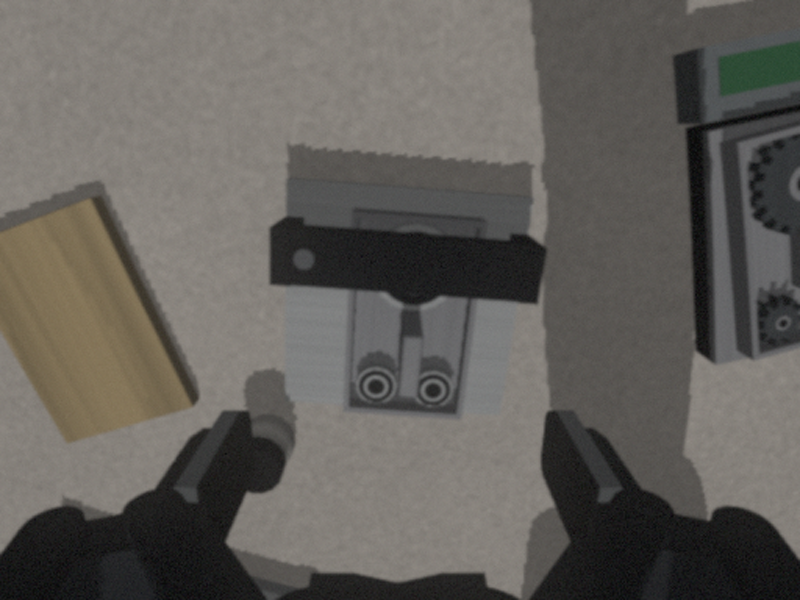

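The wrist views each show one station centred:
- **Mat:** corners (305,172), (496,174), (480,413), (316,412), with the bolt tray on it.
- **Scale:** platform near corners (317,416), (465,415), with the gear tray on it.
- **Lamp:** plate near edge at row ~410, bar between rows 225 and 300, with the bearing tray under it.
- **Board:** corners (98,196), (197,405), (68,441).

I'll fit the poses by edge alignment next.

```bash
cat > fit.py <<'E'
from h import *
from scipy.optimize import minimize
from scipy.ndimage import map_coordinates
def rect(x0,x1,y0,y1,z,sides="nflr"):
    S=dict(n=[(x0,y0,z),(x0,y1,z)],f=[(x1,y0,z),(x1,y1,z)],l=[(x0,y1,z),(x1,y1,z)],r=[(x0,y0,z),(x1,y0,z)])
    return [S[k] for k in sides]
TRAY=lambda z:rect(-70,70,-42,42,z+18)+rect(-32,8,-6,6,z+62)
TRAYL=lambda z:rect(-70,16,-42,42,z+18,"nlr")+rect(-32,8,-6,6,z+62)
MAT=rect(-85,85,-60,60,6)
SCALE=rect(-78,78,-52,52,30,"nlr")+rect(83,125,-52,52,28,"f")
LAMP=rect(-80,80,-80,80,8,"f")+rect(-80,10,-80,80,8,"nlr")
BOARD=rect(-80,80,-55,55,14)
def samp(segs,p):
    c,s=np.cos(p[2]),np.sin(p[2]);out=[]
    for a,b in segs:
        a,b=np.array(a,float),np.array(b,float);t=np.linspace(.03,.97,60)[:,None];P=a+(b-a)*t
        out.append(np.c_[p[0]+c*P[:,0]-s*P[:,1],p[1]+s*P[:,0]+c*P[:,1],P[:,2]])
    return out
def fit(d,segs,p0):
    g=cv2.cvtColor(d["color"],cv2.COLOR_RGB2GRAY).astype(np.float32);p=np.array(p0,float)
    for sg,dl in((3,6),(1.5,3),(1,1.5)):
        b=cv2.GaussianBlur(g,(0,0),sg);gx,gy=cv2.Sobel(b,cv2.CV_32F,1,0),cv2.Sobel(b,cv2.CV_32F,0,1)
        def cost(q):
            tot=0
            for P in samp(segs,q):
                uv=proj(d,P);t=uv[-1]-uv[0];n=np.array([-t[1],t[0]])/np.hypot(*t)
                c=[uv[:,1],uv[:,0]]
                v=n[0]*map_coordinates(gx,c,order=1)+n[1]*map_coordinates(gy,c,order=1)
                tot-=abs(v).clip(0,40).mean()
            return tot
        best=None
        for k in np.ndindex(3,3,3):
            k=np.array(k)-1;x0=p+k*[dl,dl,dl/80]
            simp=np.vstack([x0]+[x0+np.eye(3)[i]*[dl,dl,dl/80][i]*.6 for i in range(3)])
            r=minimize(cost,x0,method="Nelder-Mead",options=dict(initial_simplex=simp,xatol=.01,fatol=1e-3,maxiter=150))
            if best is None or r.fun<best.fun:best=r
        p=best.x
    return p,best.fun/len(segs)
def overlay(d,items,f,crop):
    im=cv2.resize(d["color"][:,:,::-1],None,fx=3,fy=3,interpolation=cv2.INTER_CUBIC)
    for segs,p,col in items:
        for P in samp(segs,p):
            cv2.polylines(im,[((proj(d,P)+.5)*3).astype(int)],False,col,1)
    x,y,w,h=crop;im=im[3*y:3*(y+h),3*x:3*(x+w)];cv2.imwrite(f,im);return im
E
python3 - <<'E'
from fit import *
ims=[]
for f,items in (("w1",[(MAT,(535,-357,-.07)),(TRAY(6),(535,-357,-.07))]),("w2",[(SCALE,(562,-119,.152)),(TRAY(30),(562,-119,.13))]),
  ("w3",[(LAMP,(534,132,-.085)),(TRAYL(8),(534,132,-.085)),(BOARD,(535,359,.22))])):
    d=load(f);res=[]
    for s,p in items[:2]:
        q,c=fit(d,s,p);print(f,q.round(4),round(c,1));res.append((s,q,[(0,255,0),(0,0,255)][len(res)]))
    ims.append(overlay(d,res,"pics/t.png",(165,90,200,190)))
m=np.hstack(ims);cv2.imwrite("pics/ov1.png",cv2.resize(m,(800,int(800*m.shape[0]/m.shape[1])),interpolation=cv2.INTER_AREA))
d=dict(np.load("pics/w3.npz"));print(unproj(d,np.array([(98,196),(197,405),(68,441)])*.64,14))
t=cams.get_image("top");print("board top",fit(t,BOARD,(535,359,.22)))
E
```

```text
w1 [ 5.367492e+02 -3.562598e+02 -1.026000e-01] -40.0
w1 [ 5.42115e+02 -3.60281e+02 -1.02400e-01] -35.3
w2 [ 5.652085e+02 -1.195664e+02  1.418000e-01] -36.2
w2 [ 5.692943e+02 -1.199787e+02  1.554000e-01] -28.7
w3 [5.406757e+02 1.166756e+02 6.480000e-02] -17.7
w3 [ 5.265377e+02  1.278094e+02 -1.543000e-01] -37.4
[[625.1991871  322.28572369  14.        ]
 [470.96332731 288.21514003  14.        ]
 [446.83670607 396.27375587  14.        ]]
board top (array([5.39941100e+02, 3.58517679e+02, 2.00495032e-01]), np.float64(-33.719157647478404))
```

View pics/ov1.png

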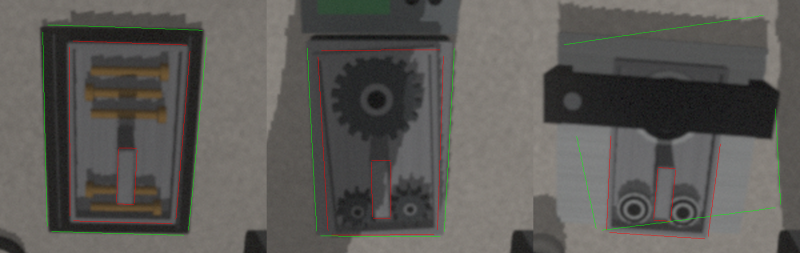

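```bash
sed -i 's/for sg,dl in((3,6),(1.5,3),(1,1.5))/for sg,dl in sched/; s/def fit(d,segs,p0):/def fit(d,segs,p0,sched=((1.5,3),(1,1.5))):/; s/abs(v).clip(0,40).mean()/np.log1p(abs(v)\/15).mean()/' fit.py
cat >> fit.py <<'E'
from scipy.optimize import least_squares
def pickfit(d,loc,uv,p0):
    loc=np.array(loc,float);uv=np.array(uv)*.64
    def f(p):
        c,s=np.cos(p[2]),np.sin(p[2]);P=np.c_[p[0]+c*loc[:,0]-s*loc[:,1],p[1]+s*loc[:,0]+c*loc[:,1],loc[:,2]]
        return (proj(d,P)-uv).ravel()
    r=least_squares(f,p0,x_scale=[10,10,.1]);return r.x,r.fun.round(1)
LAMP=rect(-80,80,-80,80,8,"f")+rect(-80,10,-80,80,8,"nlr")+rect(22,56,-65,65,51,"nf")
E
python3 - <<'E'
from fit import *
d1,d2,d3=load("w1"),load("w2"),load("w3")
print(p:=pickfit(d3,[(-80,80,8),(-80,-80,8),(80,80,8),(80,-80,8)],[(287,403),(503,415),(288,180),(531,197)],(534,132,-.085)))
pl=p[0]
R=lambda z:[(70,42,z+18),(70,-42,z+18),(-70,-42,z+18),(-70,42,z+18)]
F=lambda z:[(8,6,z+62),(8,-6,z+62),(-32,-6,z+62),(-32,6,z+62)]
print(p:=pickfit(d1,R(6)+F(6),[(335,190),(481,191),(466,404),(340,404),(397,317),(414,317),(413,380),(395,380)],(535,-357,-.07)));pb=p[0]
print(p:=pickfit(d2,R(30)[2:]+F(30),[(467,410),(337,411),(380,333),(402,333),(402,396),(383,396)],(562,-119,.13)));pg=p[0]
print(p:=pickfit(d3,R(8)[2:]+F(8),[(459,416),(345,409),(402,335),(423,337),(420,397),(399,395)],(534,132,-.085)));pbe=p[0]
ims=[]
for d,items in ((d1,[(MAT,(536.7,-356.3,-.1026)),(TRAY(6),pb)]),(d2,[(SCALE,(565.2,-119.5,.142)),(TRAY(30),pg)]),(d3,[(LAMP,pl),(TRAYL(8),pbe)])):
    res=[]
    for s,p in items:
        q,c=fit(d,s,p);print(q.round(4),round(c,2));res.append((s,q,[(0,255,0),(0,0,255)][len(res)]))
    ims.append(overlay(d,res,"pics/t.png",(170,95,180,180)))
m=np.hstack(ims[1:]);cv2.imwrite("pics/ov2.png",cv2.resize(m,(800,400),interpolation=cv2.INTER_AREA))
E
```

```text
(array([ 5.32746522e+02,  1.32644024e+02, -1.41975933e-01]), array([ 0.2, -0.2, -0.6, -0.2, -1.4,  0.5,  1.8, -0. ]))
(array([ 5.41038451e+02, -3.59998447e+02, -8.48420786e-02]), array([ 0.7,  0.7, -2.1,  1.5, -1.1, -0.7,  0.6, -1.7, -1.1, -1.1,  2. ,
       -0.9,  1.4,  0.9, -0.5,  0.7]))
(array([ 5.68984783e+02, -1.20196183e+02,  2.07880710e-01]), array([-2.7,  1.4, -1. ,  5.1, -0.5, -2.3,  0. , -3.1,  2.7, -0.1,  0.9,
        0.7]))
(array([ 5.28232970e+02,  1.27781374e+02, -1.47312654e-01]), array([ 1.9,  1.2, -1.2,  1.1,  0.6, -0.9,  0.5, -1.3, -1.2,  0. , -0.6,
        0.5]))
[ 5.369049e+02 -3.555915e+02 -8.490000e-02] -2.32
[ 5.417178e+02 -3.594654e+02 -8.860000e-02] -1.59
[ 5.656366e+02 -1.198764e+02  1.393000e-01] -1.37
[ 5.693348e+02 -1.201254e+02  1.563000e-01] -1.16
[ 5.350636e+02  1.335568e+02 -1.543000e-01] -0.98
[ 5.274888e+02  1.276231e+02 -1.530000e-01] -1.47
```

View pics/ov2.png

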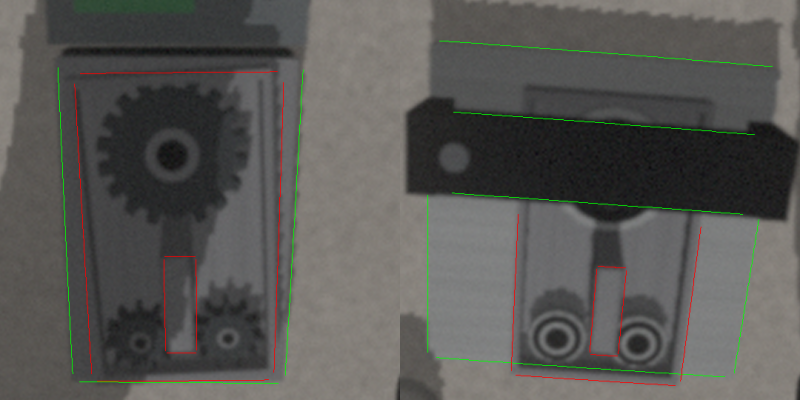

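```bash
python3 - <<'E'
from h import *
s=read_state();print(s["eef_pos"],s["tool_rot"])
plan([(515.6,129.4,90,-.153,0),(515.6,129.4,36,-.153,0)],rnd=2)
E
```

```text
[561.70534399 129.4581424  200.40034829] [ 3.14006338e+00 -4.68525573e-04 -8.48224411e-02]
0 -1.15 0.1 2.76 0 0 1; 0 -1.15 0.12 2.76 0 0 1; 0 -1.14 0.14 2.76 0 0 1; 0 -1.14 0.16 2.76 0 0 0.9; 0 0 0 2.7 0 0 0
0 0 0 2.7 0 0 0
end [515.6  129.36  36.  ] -0.1529
```

>>> move_arm --targets "0 -1.15 0.1 2.76 0 0 1; 0 -1.15 0.12 2.76 0 0 1; 0 -1.14 0.14 2.76 0 0 1; 0 -1.14 0.16 2.76 0 0 0.9; 0 0 0 0 0 0 0"

```text
clock: 3.78
eef_pos: [509.6, 129.1, 85.9]
tool_rot: [3.136, 0.011, -0.152]
force: [-1.3, -0.3, -0.9]
width: 42.8
gripper_force: 0.0
```

>>> move_arm --targets "0 0 0 0 0 0 0; 0 0 0 0 0 0 0"

```text
clock: 3.95
eef_pos: [517.4, 131.1, 91.2]
tool_rot: [-3.141, -0.003, -0.151]
force: [0.0, -0.6, -0.6]
width: 42.9
gripper_force: 0.0
```

>>> move_arm --targets "0 0 0 0 0 0 0"

```text
clock: 4.03
eef_pos: [517.8, 131.8, 91.7]
tool_rot: [-3.14, -0.004, -0.15]
force: [0.2, -0.0, -0.8]
width: 43.0
gripper_force: 0.0
```

```bash
python3 - <<'E'
from fit import *
for i in range(3):
    d=grab('wrist','w4');s=read_state();print(s["eef_pos"],s["tool_rot"],-cv2.Rodrigues(d["rvec"])[0].T@d["tvec"])
q,c=fit(d,TRAYL(8),(527.5,127.6,-.153));print(q,c)
q2,c=fit(d,rect(-32,8,-6,6,70),q);print(q2,c)
overlay(d,[(TRAYL(8),q,(0,0,255)),(rect(-32,8,-6,6,70),q2,(255,0,0))],"pics/ov4.png",(120,100,260,195))
E
```

```text
[517.43879902 132.03209704  91.68079792] [-3.14007084 -0.00405281 -0.14981957] [598.669759   120.33306871 234.50789233]
[517.01397401 132.1576643   91.47260365] [-3.14022538 -0.00346162 -0.149527  ] [598.42178602 120.58521192 234.43337376]
[516.59028837 132.2693024   91.24834618] [-3.14038250e+00 -2.86014072e-03 -1.49294769e-01] [598.09393164 120.77119492 234.20727291]
[ 5.27744712e+02  1.28959321e+02 -1.78628897e-01] -1.5335507678648381
[ 5.27714183e+02  1.28983803e+02 -1.93062972e-01] -1.7092814412668182
```

View pics/ov4.png

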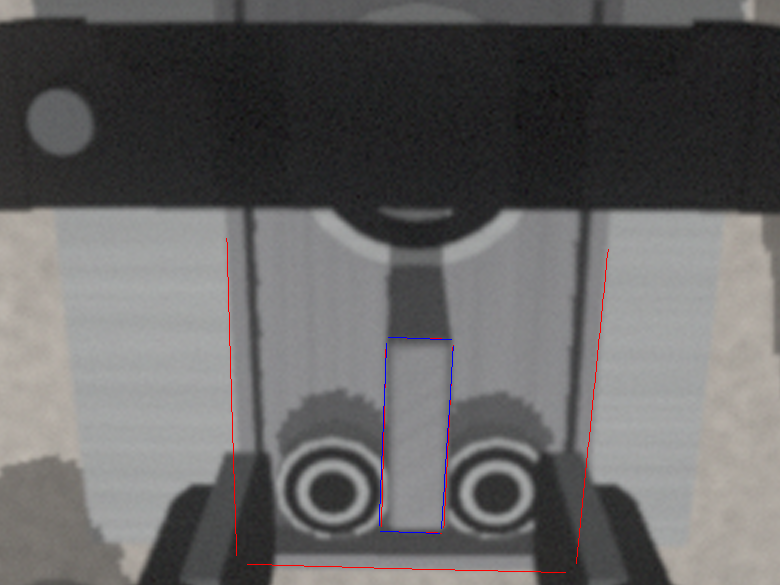

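The wrist view shows the fin of the bearing tray at (415,435), centred between the open fingers at about (240,520) and (560,520). Descending and gripping.

>>> move_arm --targets "0 0 0 1.5 0 0 0.5; 0 0 0 1.5 0 0 0.5; 0 0 0 1.3 0 0 0; 0 0 0 0.8 0 0 0; 0 0 0 0.4 0 0 0"

```text
clock: 4.6
eef_pos: [515.1, 132.2, 34.4]
tool_rot: [3.141, 0.0, -0.166]
force: [-0.1, 0.2, 0.4]
width: 42.7
gripper_force: 0.0
```

>>> move_arm --targets "0 0 0 0 0 0 0; 0 0 0 0 0 0 0; 0 0 0 0 0 0 0; 0 0 0 0 0 0 0; 0 0 0 0 0 0 0"

```text
clock: 5.02
eef_pos: [515.5, 132.3, 35.5]
tool_rot: [-3.141, -0.001, -0.166]
force: [0.2, -0.0, -1.0]
width: 42.9
gripper_force: 0.0
```

>>> move_arm --targets "-1 0 0 0 0 0 0; -1 0 0 0 0 0 0; -1 0 0 0 0 0 0; -1 0 0 0 0 0 0; -1 0 0 0 0 0 0"

```text
clock: 5.43
eef_pos: [515.2, 132.1, 35.2]
tool_rot: [-3.142, -0.0, -0.167]
force: [-0.8, 0.5, 5.1]
width: 10.9
gripper_force: 59.3
```

>>> move_arm --targets "-1 0 0 0 0 0 0; -1 0 0 0 0 0 0; -1 0 0 0 0 0 0; -1 0 0 0 0 0 0; -1 0 0 0 0 0 0"

```text
clock: 5.85
eef_pos: [515.2, 132.1, 35.2]
tool_rot: [-3.141, -0.0, -0.167]
force: [-0.9, 0.3, 5.2]
width: 11.3
gripper_force: 59.4
```

>>> move_arm --targets "-1 0 0 -0.15 0 0 0; -1 0 0 -0.2 0 0 0; -1 -0.5 0 0 0 0 0; -1 -0.8 0 0 0 0 0; -1 -1 0 0 0 0 0"

```text
clock: 6.27
eef_pos: [491.6, 136.1, 38.2]
tool_rot: [3.141, 0.0, -0.167]
force: [-0.7, -0.4, -2.9]
width: 11.1
gripper_force: 58.6
```

>>> move_arm --targets "-1 -1.2 0 0 0 0 0; -1 -1.2 0 0 0 0 0; -1 -1 0 0 0 0 0; -1 -0.6 0 0 0 0 0; -1 -0.3 0 0 0 0 0"

```text
clock: 6.68
eef_pos: [448.3, 143.4, 38.4]
tool_rot: [3.141, 0.001, -0.166]
force: [-0.3, -0.2, -1.9]
width: 11.3
gripper_force: 58.6
```

>>> move_arm --targets "-1 0 0 0 0 0 0; -1 0 0 0 0 0 0; -1 0 0 -0.5 0 0 0; -1 0 0 -1 0 0 0; -1 0 0 -1.5 0 0 0"

```text
clock: 7.1
eef_pos: [449.8, 142.7, 68.6]
tool_rot: [3.141, 0.001, -0.167]
force: [0.5, 0.6, -3.0]
width: 11.5
gripper_force: 58.4
```

```bash
python3 - <<'E'
from h import *
s=read_state();print(s["eef_pos"],s["tool_rot"])
plan([(460,160,130,-.12,-1),(524,330,130,.16,-1),(525.3,356.5,120,.21,-1),(525.3,356.5,60,.21,-1)],step=22)
E
```

```text
[449.81955655 142.71463215  68.59070421] [ 3.14074514e+00  1.25167358e-03 -1.67078406e-01]
-1 0.24 -0.62 -2.05 0 0 -0.9; -1 0.25 -0.62 -2.05 0 0 -0.9; -1 0.26 -0.62 -2.04 0 0 -0.9; -1 0.48 -1.96 0 0 0 -1.8; -1 0.54 -1.94 0 0 0 -1.8
-1 0.6 -1.93 0 0 0 -1.8; -1 0.66 -1.91 0 0 0 -1.8; -1 0.72 -1.88 0 0 0 -1.8; -1 0.78 -1.86 0 0 0 -1.8; -1 0.84 -1.84 0 0 0 -1.7
-1 0.89 -1.81 0 0 0 -1.8; -1 0.96 -1.78 0 0 0 -1.7; -1 0.27 -1.3 0.5 0 0 -1.5; -1 0.31 -1.29 0.5 0 0 -1.4; -1 0 0 2 0 0 -0
-1 0 0 2 0 0 -0; -1 0 0 2 0 0 -0
end [525.31 356.49  59.99] 0.2099
```

>>> move_arm --targets "-1 0.2 -0.6 -2 0 0 -0.9; -1 0.3 -0.6 -2 0 0 -0.9; -1 0.3 -1.2 -1.6 0 0 -0.9; -1 0.5 -2 -0.4 0 0 -1.8; -1 0.5 -1.9 0 0 0 -1.8"

```text
clock: 7.52
eef_pos: [477.3, 204.0, 131.3]
tool_rot: [-3.14, -0.004, -0.057]
force: [0.2, -0.1, -2.8]
width: 11.2
gripper_force: 58.6
```

>>> move_arm --targets "-1 0.6 -1.9 0 0 0 -1.8; -1 0.7 -1.9 0 0 0 -1.8; -1 0.7 -1.9 0 0 0 -1.8; -1 0.8 -1.9 0 0 0 -1.8; -1 0.8 -1.8 0 0 0 -1.8"

```text
clock: 7.93
eef_pos: [511.5, 298.6, 129.5]
tool_rot: [-3.141, -0.001, 0.102]
force: [0.6, 0.1, -2.8]
width: 11.3
gripper_force: 58.6
```

>>> move_arm --targets "-1 0.9 -1.8 0 0 0 -1.8; -1 0.9 -1.5 0 0 0 -1.7; -1 0.3 -1 0.5 0 0 -1.5; -1 0.2 -0.6 0.5 0 0 -1.4; -1 0 0 1 0 0 0"

```text
clock: 8.35
eef_pos: [527.1, 350.9, 108.8]
tool_rot: [-3.14, -0.002, 0.215]
force: [-0.1, 0.2, -1.4]
width: 11.3
gripper_force: 58.6
```

>>> move_arm --targets "-1 0 0 1.5 0 0 0; -1 0 0 1.5 0 0 0; -1 0 0 1 0 0 0; -1 0 0 0 0 0 0; -1 0 0 0 0 0 0"

```text
clock: 8.77
eef_pos: [526.6, 347.9, 67.7]
tool_rot: [3.14, 0.002, 0.211]
force: [0.3, 0.6, -2.6]
width: 11.3
gripper_force: 58.5
```

>>> move_arm --targets "-1 0 0 0 0 0 0; -1 0 0 0 0 0 0; -1 0 0 0 0 0 0"

```text
clock: 9.02
eef_pos: [527.7, 349.5, 69.3]
tool_rot: [-3.141, -0.002, 0.212]
force: [-0.8, 0.3, -3.0]
width: 11.4
gripper_force: 58.5
```

>>> move_arm --targets "-1 -0.1 -0.7 0.8 0 0 0; -1 0 0 0.8 0 0 0; -1 0 0 0.6 0 0 0; -1 0 0 0.3 0 0 0; -1 0 0 0.1 0 0 0"

```text
clock: 9.43
eef_pos: [523.8, 355.5, 41.3]
tool_rot: [3.141, 0.002, 0.213]
force: [-1.3, 0.4, -0.3]
width: 11.4
gripper_force: 59.0
```

>>> move_arm --targets "-1 0 0 0 0 0 0; -1 0 0 0 0 0 0; -1 0 0 0 0 0 0; -1 0 0 0.1 0 0 0; -1 0 0 0 0 0 0"

```text
clock: 9.85
eef_pos: [524.8, 355.8, 41.5]
tool_rot: [3.142, -0.0, 0.212]
force: [-0.2, -0.7, -1.7]
width: 11.7
gripper_force: 58.6
```

>>> move_arm --targets "-1 0 0 0.05 0 0 0; -1 0 0 0 0 0 0; 0 0 0 0 0 0 0; 0 0 0 0 0 0 0; 0 0 0 0 0 0 0"

```text
clock: 10.27
eef_pos: [525.0, 356.1, 41.2]
tool_rot: [-3.141, -0.001, 0.212]
force: [-0.7, 0.5, -0.5]
width: 42.7
gripper_force: 0.0
```

>>> move_arm --targets "0 0 0 0 0 0 0; 0 0 0 -1 0 0 0; 0 0 0 -2 0 0 0; 0 0 0 -3 0 0 0; 0 0 0 -3 0 0 0"

```text
clock: 10.68
eef_pos: [524.2, 355.5, 131.9]
tool_rot: [3.141, 0.001, 0.212]
force: [0.8, 0.8, 1.3]
width: 42.7
gripper_force: 0.0
```

```bash
python3 - <<'E'
from h import *
s=read_state();print(s["eef_pos"],s["tool_rot"])
# gear tray (569.3,-120.1,.156)
c,sn=np.cos(.156),np.sin(.156)
plan([(569.3-12*c,-120.1-12*sn,160,.156,0)],step=35,rnd=1)
E
```

```text
[524.18460288 355.45594501 131.92888214] [3.14090913e+00 1.35620680e-03 2.12153004e-01]
0 -0.5 3.4 -0.2 0 0 0.2; 0 -0.5 3.4 -0.2 0 0 0.2; 0 -0.5 3.4 -0.2 0 0 0.2; 0 -0.4 3.4 -0.2 0 0 0.2; 0 -0.4 3.4 -0.2 0 0 0.2
0 -0.4 3.4 -0.2 0 0 0.2; 0 -0.4 3.4 -0.2 0 0 0.3; 0 -0.4 3.4 -0.2 0 0 0.2; 0 -0.4 3.4 -0.2 0 0 0.3; 0 -0.4 3.4 -0.2 0 0 0.2
0 -0.4 3.4 -0.2 0 0 0.3; 0 -0.3 3.4 -0.2 0 0 0.2; 0 -0.3 3.4 -0.2 0 0 0.3; 0 -0.3 3.3 -0.2 0 0 0.2
end [ 557.74 -121.72  159.93] 0.1563
```

>>> move_arm --targets "0 -0.5 2 -0.4 0 0 0.5; 0 -0.4 3.4 -0.4 0 0 1; 0 -0.4 3.5 -0.4 0 0 3; 0 -0.4 3.5 -0.4 0 0 3; 0 -0.2 3.5 -0.4 0 0 3"

```text
clock: 11.1
eef_pos: [531.2, 194.3, 152.1]
tool_rot: [-3.141, -0.001, 0.027]
force: [-0.3, -0.5, 0.0]
width: 43.2
gripper_force: 0.0
```

>>> move_arm --targets "0 0 3.5 -0.4 0 0 4; 0 0.5 2 -0.4 0 0 4; 0 0.5 1 -0.4 0 0 2; 0 0 0 0 0 0 0; 0 0 0 0 0 0 0"

```text
clock: 11.52
eef_pos: [540.8, 131.9, 163.3]
tool_rot: [-3.14, -0.001, -0.144]
force: [-0.2, 0.4, 1.3]
width: 42.8
gripper_force: 0.0
```

>>> move_arm --targets "0 0 0 0 0 0 0; 0 0 0 0 0 0 0; 0 0 0 0 0 0 0; 0 0 0 0 0 0 0; 0 0 0 0 0 0 0"

```text
clock: 11.93
eef_pos: [539.9, 130.8, 162.7]
tool_rot: [-3.142, 0.0, -0.144]
force: [0.3, -0.3, -0.2]
width: 42.5
gripper_force: 0.0
```

```bash
python3 - <<'E'
from fit import *
s=read_state();print(s["eef_pos"],s["tool_rot"])
d=grab("wrist","w5")
q,c=fit(d,LAMP,(534,132.8,-.15));print(q,c)
overlay(d,[(LAMP,q,(0,255,0))],"pics/ov5.png",(130,60,260,195))
E
```

```text
[539.89530121 130.81698648 162.70098384] [-3.14157581e+00  4.05914588e-04 -1.44182460e-01]
[ 5.34725772e+02  1.34293895e+02 -1.54084391e-01] -1.1002695876074844
```

View pics/ov5.png

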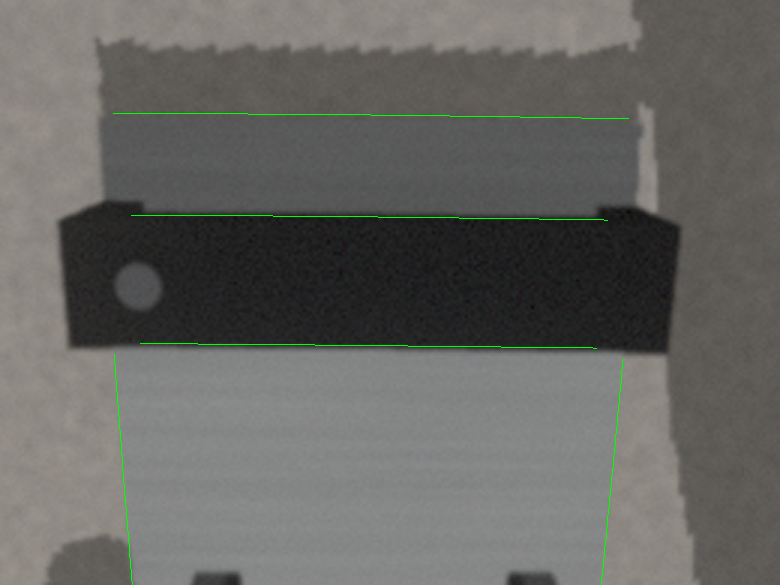

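```bash
python3 - <<'E'
from h import *
plan([(585,-121.8,180,.15,0)],step=34,rnd=1)
E
```

```text
0 1 3 -0.2 0 0 -2.1; 0 0.9 3.1 -0.2 0 0 -2.1; 0 0.8 3.1 -0.2 0 0 -2.1; 0 0.7 3.1 -0.2 0 0 -2.1; 0 0.5 3.2 -0.2 0 0 -2.1
0 0.4 3.2 -0.2 0 0 -2.1; 0 0.4 3.2 -0.3 0 0 -2.1; 0 0.2 3.2 -0.2 0 0 -2.2
end [ 585.09 -122.04  179.77] 0.1504
```

>>> move_arm --targets "0 1 3 -0.2 0 0 -2.1; 0 0.9 3.1 -0.2 0 0 -2.1; 0 0.8 3.1 -0.2 0 0 -2.1; 0 0.7 3.1 -0.2 0 0 -2.1; 0 0.5 3.2 -0.2 0 0 -2.1"

```text
clock: 12.4
eef_pos: [568.2, -28.8, 173.0]
tool_rot: [-3.142, -0.0, 0.04]
force: [0.7, -0.3, 0.2]
width: 42.8
gripper_force: 0.0
```

>>> move_arm --targets "0 0.4 3.2 -0.2 0 0 -2.1; 0 0.4 3.2 -0.3 0 0 -2.1; 0 0.2 3.2 -0.2 0 0 -2.2; 0 0 0 0 0 0 0; 0 0 0 0 0 0 0"

```text
clock: 12.82
eef_pos: [584.9, -125.7, 180.0]
tool_rot: [3.14, -0.0, 0.144]
force: [0.4, 1.0, 0.4]
width: 42.9
gripper_force: 0.0
```

>>> move_arm --targets "0 0 0 0 0 0 0; 0 0 0 0 0 0 0; 0 0 0 0 0 0 0; 0 0 0 0 0 0 0; 0 0 0 0 0 0 0"

```text
clock: 13.23
eef_pos: [585.1, -121.5, 179.9]
tool_rot: [-3.141, 0.0, 0.151]
force: [-0.4, -0.5, -0.3]
width: 42.3
gripper_force: 0.0
```

```bash
python3 - <<'E'
from fit import *
s=read_state();print(s["eef_pos"],s["tool_rot"])
d=grab("wrist","w6")
q,c=fit(d,SCALE,(565.5,-119.8,.141));print(q,c)
q2,c=fit(d,TRAY(30),(569.3,-120.1,.156));print(q2,c)
q3,c=fit(d,rect(-32,8,-6,6,92),q2);print(q3,c)
overlay(d,[(SCALE,q,(0,255,0)),(TRAY(30),q2,(0,0,255))],"pics/ov6.png",(130,60,260,195))
print(np.array([557.4,-121.9])-s["eef_pos"][:2])
E
```

```text
[ 585.06754548 -121.53519411  179.91977073] [-3.14133727e+00  7.02069422e-05  1.51011045e-01]
[ 5.65695869e+02 -1.19362707e+02  1.39286189e-01] -1.3163288813252008
[ 5.69066152e+02 -1.19939439e+02  1.69650001e-01] -1.2114823699666044
[ 5.68987004e+02 -1.19603000e+02  1.69409495e-01] -1.327056637930243
[-27.66754548  -0.36480589]
```

View pics/ov6.png

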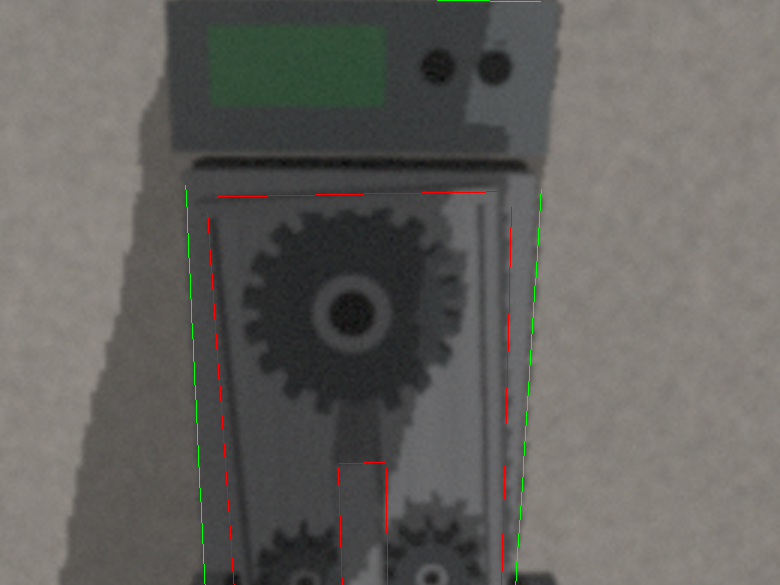

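```bash
python3 - <<'E'
from h import *
plan([(557.2,-121.7,120,.167,0),(557.2,-121.7,57.5,.167,0)],step=18,rnd=2)
E
```

```text
0 -0.69 -0.11 1.5 0 0 -0.2; 0 -0.69 -0.11 1.5 0 0 -0.2; 0 -0.69 -0.11 1.5 0 0 -0.3; 0 -0.68 -0.11 1.49 0 0 -0.2; 0 0 0 1.56 0 0 -0
0 0 0 1.56 0 0 -0; 0 0 0 1.57 0 0 -0; 0 0 0 1.56 0 0 -0
end [ 557.23 -121.72   57.54] 0.1664
```

>>> move_arm --targets "0 -0.69 -0.11 1.5 0 0 -0.2; 0 -0.69 -0.11 1.5 0 0 -0.2; 0 -0.69 -0.11 1.5 0 0 -0.3; 0 -0.68 -0.11 1.5 0 0 -0.2; 0 0 0 1.5 0 0 0"

```text
clock: 13.7
eef_pos: [555.6, -122.3, 104.3]
tool_rot: [-3.141, 0.002, 0.165]
force: [-0.4, 0.0, -0.2]
width: 42.4
gripper_force: 0.0
```

>>> move_arm --targets "0 0 0 1.5 0 0 0; 0 0 0 1.5 0 0 0; 0 0 0 1 0 0 0; 0 0 0 0.5 0 0 0; 0 0 0 0.2 0 0 0"

```text
clock: 14.12
eef_pos: [556.9, -122.3, 57.2]
tool_rot: [-3.141, 0.001, 0.165]
force: [-0.2, 0.4, 0.9]
width: 42.8
gripper_force: 0.0
```

>>> move_arm --targets "0 0 0 0 0 0 0; 0 0 0 0 0 0 0; 0 0 0 0 0 0 0; 0 0 0 0 0 0 0; 0 0 0 0 0 0 0"

```text
clock: 14.53
eef_pos: [557.5, -122.6, 58.5]
tool_rot: [3.141, -0.001, 0.165]
force: [0.2, -0.3, 0.2]
width: 42.4
gripper_force: 0.0
```

>>> move_arm --targets "-1 0 0 0 0 0 0; -1 0 0 0 0 0 0; -1 0 0 0 0 0 0; -1 0 0 0 0 0 0; -1 0 0 0 0 0 0"

```text
clock: 14.95
eef_pos: [557.3, -122.3, 58.2]
tool_rot: [-3.141, -0.0, 0.165]
force: [-1.1, 1.0, 3.3]
width: 11.4
gripper_force: 60.2
```

>>> move_arm --targets "-1 0 0 0 0 0 0; -1 0 0 0 0 0 0; -1 0 0 0 0 0 0; -1 0 0 0 0 0 0; -1 0 0 0 0 0 0"

```text
clock: 15.37
eef_pos: [557.3, -122.3, 58.2]
tool_rot: [-3.141, -0.0, 0.165]
force: [-0.7, 2.8, 6.3]
width: 11.2
gripper_force: 60.4
```

```bash
python3 - <<'E'
from h import *
plan([(557.3,-122.3,125,.165,-1)],step=14,rnd=1)
plan([(453.7,146.6,132,-.154,-1)],step=22,rnd=1,start=(557.3,-122.3,125,.165))
E
```

```text
-1 0 0 -1.3 0 0 0; -1 0 0 -1.3 0 0 0; -1 0 0 -1.4 0 0 0; -1 0 0 -1.3 0 0 0; -1 0 0 -1.4 0 0 0
end [ 557.34 -122.34  125.19] 0.1651
-1 -0.4 -2 0 0 0 1.3; -1 -0.5 -2 -0.1 0 0 1.3; -1 -0.5 -2 0 0 0 1.3; -1 -0.5 -2 -0.1 0 0 1.3; -1 -0.6 -2 0 0 0 1.3
-1 -0.6 -2 -0.1 0 0 1.3; -1 -0.7 -1.9 0 0 0 1.3; -1 -0.7 -1.9 -0.1 0 0 1.3; -1 -0.8 -1.9 0 0 0 1.3; -1 -0.8 -1.9 -0.1 0 0 1.3
-1 -0.9 -1.9 0 0 0 1.3; -1 -0.9 -1.8 -0.1 0 0 1.3; -1 -1 -1.8 0 0 0 1.3; -1 -0.9 -1.8 -0.1 0 0 1.4
end [454.07 146.08 132.  ] -0.1544
```

>>> move_arm --targets "-1 0 0 -0.3 0 0 0; -1 0 0 -0.9 0 0 0; -1 0 0 -1.5 0 0 0; -1 0 0 -1.6 0 0 0; -1 0 0 -1.4 0 0 0"

```text
clock: 15.78
eef_pos: [556.6, -122.7, 115.5]
tool_rot: [-3.142, 0.001, 0.165]
force: [0.6, -0.1, -4.3]
width: 11.4
gripper_force: 59.1
```

>>> move_arm --targets "-1 0 0 -1 0 0 0; -1 -0.2 -1 0 0 0 0.6; -1 -0.5 -2 -0.1 0 0 1.3; -1 -0.5 -2 0 0 0 1.3; -1 -0.5 -2 -0.1 0 0 1.3"

```text
clock: 16.2
eef_pos: [529.0, -54.1, 126.0]
tool_rot: [-3.141, 0.002, 0.085]
force: [-0.4, -0.1, -3.9]
width: 11.2
gripper_force: 59.2
```

>>> move_arm --targets "-1 -0.6 -2 0 0 0 1.3; -1 -0.6 -2 -0.1 0 0 1.3; -1 -0.7 -1.9 0 0 0 1.3; -1 -0.7 -1.9 -0.1 0 0 1.3; -1 -0.8 -1.9 0 0 0 1.3"

```text
clock: 16.62
eef_pos: [491.2, 41.6, 128.3]
tool_rot: [-3.142, 0.002, -0.028]
force: [0.0, -0.3, -3.6]
width: 11.3
gripper_force: 59.2
```

>>> move_arm --targets "-1 -0.8 -1.9 -0.1 0 0 1.3; -1 -0.9 -1.9 0 0 0 1.3; -1 -0.9 -1.8 -0.1 0 0 1.3; -1 -1 -1.8 0 0 0 1.3; -1 -0.9 -1.8 -0.1 0 0 1.4"

```text
clock: 17.03
eef_pos: [452.3, 136.3, 131.2]
tool_rot: [3.141, 0.002, -0.143]
force: [-0.9, 0.2, -3.6]
width: 11.0
gripper_force: 59.1
```

>>> move_arm --targets "-1 -0.2 -1 0 0 0 0.7; -1 0 0 0 0 0 0; -1 0 0 0 0 0 0; -1 0 0 0 0 0 0; -1 0 0 0 0 0 0"

```text
clock: 17.45
eef_pos: [453.9, 144.1, 131.8]
tool_rot: [3.141, 0.0, -0.156]
force: [-0.3, 0.2, -4.9]
width: 10.9
gripper_force: 59.2
```

>>> move_arm --targets "-1 0 0 0 0 0 0; -1 0 0 0 0 0 0; -1 0 0 0 0 0 0; -1 0 0 0 0 0 0; -1 0 0 0 0 0 0"

```text
clock: 17.87
eef_pos: [454.0, 145.2, 131.9]
tool_rot: [-3.142, -0.0, -0.155]
force: [-0.9, -0.0, -4.3]
width: 11.3
gripper_force: 59.2
```

```bash
python3 - <<'E'
from h import *
plan([(453.7,146.6,70,-.154,-1),(453.7,146.6,39.5,-.154,-1)],step=16,rnd=2)
E
```

```text
-1 -0.01 -0.03 1.55 0 0 -0; -1 -0.01 -0.04 1.55 0 0 -0; -1 -0.02 -0.03 1.55 0 0 -0; -1 -0.01 -0.04 1.54 0 0 -0; -1 0 0 1.53 0 0 -0
-1 0 0 1.52 0 0 -0
end [453.72 146.62  39.55] -0.1546
```

>>> move_arm --targets "-1 0 -0.1 0.6 0 0 0; -1 -0.05 -0.05 1.4 0 0 0; -1 0 0 1.8 0 0 0; -1 0 0 1.8 0 0 0; -1 0 0 1.6 0 0 0"

```text
clock: 18.28
eef_pos: [453.6, 147.1, 58.7]
tool_rot: [-3.142, 0.0, -0.154]
force: [-0.7, -0.6, -4.4]
width: 11.5
gripper_force: 59.3
```

>>> move_arm --targets "-1 0 0 1.1 0 0 0; -1 0 0 0.6 0 0 0; -1 0 0 0.3 0 0 0; -1 0 0 0 0 0 0; -1 0 0 0 0 0 0"

```text
clock: 18.7
eef_pos: [454.0, 147.0, 40.2]
tool_rot: [-3.141, -0.001, -0.154]
force: [-0.4, -0.1, -3.4]
width: 11.3
gripper_force: 59.0
```

>>> move_arm --targets "-1 0 0 0 0 0 0; -1 0 0 0 0 0 0; -1 0 0 0 0 0 0; -1 0 0 0 0 0 0; -1 0 0 0 0 0 0"

```text
clock: 19.12
eef_pos: [453.8, 147.0, 40.2]
tool_rot: [-3.141, -0.0, -0.154]
force: [-0.2, -0.4, -3.8]
width: 11.3
gripper_force: 59.0
```

```bash
python3 - <<'E'
from fit import *
s=read_state();print(s["eef_pos"],s["tool_rot"])
d=grab("wrist","w7");im=cv2.resize(d["color"][:,:,::-1],(800,600),interpolation=cv2.INTER_CUBIC);cv2.imwrite("pics/v7.png",im)
plan([(522.9,135.8,39.5,-.154,-1)],step=10,rnd=2)
E
```

```text
[453.78946016 146.98108603  40.17303239] [-3.14132770e+00 -4.55769611e-04 -1.54118798e-01]
-1 0.88 0.01 0.01 0 0 -0; -1 0.87 0 0.01 0 0 -0; -1 0.88 0.01 0.01 0 0 -0; -1 0.87 0 0.01 0 0 -0; -1 0.88 0.01 0.01 0 0 -0
-1 0.87 0 0 0 0 -0; -1 0.88 0.01 0.01 0 0 -0; -1 0.87 0 0 0 0 -0
end [522.86 135.82  39.51] -0.1541
```

View pics/v7.png

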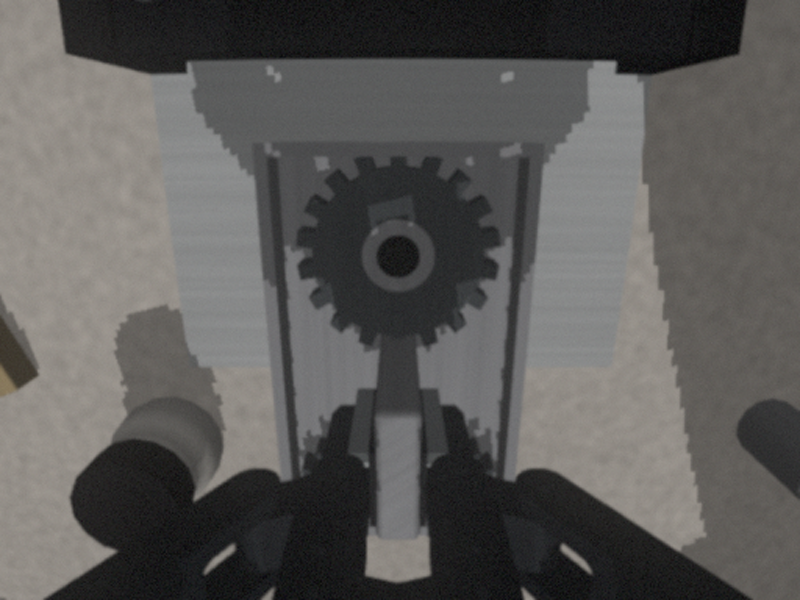

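The wrist view shows the gear tray held level in front of the bar, with rims at columns 256 and 541. The plate edges are at 163 and 642, so it is centred to about 1 mm. Sliding in.

>>> move_arm --targets "-1 0.3 0.05 0.05 0 0 0; -1 0.6 0 0 0 0 0; -1 0.8 0 0 0 0 0; -1 0.9 0 0 0 0 0; -1 0.9 0 0 0 0 0"

```text
clock: 19.58
eef_pos: [489.7, 140.8, 39.5]
tool_rot: [-3.141, -0.001, -0.155]
force: [0.8, 0.5, -4.6]
width: 11.1
gripper_force: 59.1
```

>>> move_arm --targets "-1 0.9 0 0 0 0 0; -1 0.9 0 0 0 0 0; -1 0.8 0 0 0 0 0; -1 0.5 0 0 0 0 0; -1 0.3 0 0 0 0 0"

```text
clock: 20.0
eef_pos: [522.8, 135.5, 39.4]
tool_rot: [-3.142, -0.001, -0.155]
force: [-0.4, 0.0, -3.8]
width: 11.2
gripper_force: 59.1
```

>>> move_arm --targets "-1 0.1 0 0 0 0 0; -1 0 0 0 0 0 0; -1 0 0 0 0 0 0; -1 0 0 0 0 0 0; -1 0 0 0 0 0 0"

```text
clock: 20.42
eef_pos: [522.3, 135.8, 39.4]
tool_rot: [3.142, 0.001, -0.154]
force: [-0.2, -0.1, -4.5]
width: 11.1
gripper_force: 59.1
```

>>> move_arm --targets "-1 0 0 0.15 0 0 0; -1 0 0 0.1 0 0 0; -1 0 0 0 0 0 0; -1 0 0 0 0 0 0; -1 0 0 0 0 0 0"

```text
clock: 20.83
eef_pos: [522.7, 135.6, 36.9]
tool_rot: [3.142, 0.0, -0.154]
force: [-0.8, 0.8, -3.9]
width: 10.7
gripper_force: 59.1
```

Positioned; set it down and release.

>>> move_arm --targets "-1 0 0 0.05 0 0 0; -1 0 0 0 0 0 0; -1 0 0 0.05 0 0 0; -1 0 0 0 0 0 0; -1 0 0 0 0 0 0"

```text
clock: 21.25
eef_pos: [522.8, 135.7, 36.2]
tool_rot: [-3.141, -0.0, -0.154]
force: [-1.6, 0.1, -0.1]
width: 11.0
gripper_force: 59.8
```

>>> move_arm --targets "0 0 0 0 0 0 0; 0 0 0 0 0 0 0; 0 0 0 0 0 0 0; 0 0 0 0 0 0 0; 0 0 0 0 0 0 0"

```text
clock: 21.67
eef_pos: [522.9, 135.7, 36.0]
tool_rot: [-3.141, -0.0, -0.154]
force: [-0.0, 0.2, -0.6]
width: 43.0
gripper_force: 0.0
```

>>> move_arm --targets "0 0 0 -0.8 0 0 0; 0 0 0 -2 0 0 0; 0 0 0 -3 0 0 0; 0 0.8 0 -3 0 0 0; 0 1 0 -3 0 0 0"

```text
clock: 22.08
eef_pos: [539.6, 132.9, 155.6]
tool_rot: [3.141, 0.001, -0.154]
force: [0.6, 0.3, -0.2]
width: 42.4
gripper_force: 0.0
```

>>> move_arm --targets "0 0 0 -1 0 0 0; 0 0 0 0 0 0 0; 0 0 0 0 0 0 0; 0 0 0 0 0 0 0; 0 0 0 0 0 0 0"

```text
clock: 22.5
eef_pos: [539.0, 132.8, 162.4]
tool_rot: [3.14, 0.003, -0.154]
force: [0.5, -0.1, -0.7]
width: 42.6
gripper_force: 0.0
```

>>> move_arm --targets "0 0 0 0 0 0 0; 0 0 0 0 0 0 0; 0 0 0 0 0 0 0"

```text
clock: 22.75
eef_pos: [540.1, 132.7, 163.2]
tool_rot: [3.141, 0.001, -0.154]
force: [-0.4, 0.2, -0.4]
width: 42.9
gripper_force: 0.0
```

```bash
python3 - <<'E'
from fit import *
s=read_state();print(s["eef_pos"],s["tool_rot"])
d=grab("wrist","w8")
q,c=fit(d,LAMP,(534.7,134.3,-.154));print(q,c)
q2,c=fit(d,TRAYL(8),(534.7,134.3,-.154));print(q2,c)
q3,c=fit(d,rect(-32,8,-6,6,70),q2);print(q3,c)
overlay(d,[(LAMP,q,(0,255,0)),(TRAYL(8),q2,(0,0,255))],"pics/ov8.png",(130,110,260,195))
E
```

```text
[540.12263838 132.74421208 163.23568491] [ 3.14096230e+00  1.16682023e-03 -1.54328729e-01]
[ 5.34689813e+02  1.34366055e+02 -1.53888223e-01] -1.111945147491545
[ 5.34581923e+02  1.34682567e+02 -1.53452941e-01] -1.574508280405539
[ 5.34585394e+02  1.35509222e+02 -1.29944816e-01] -1.5936840788354776
```

View pics/ov8.png

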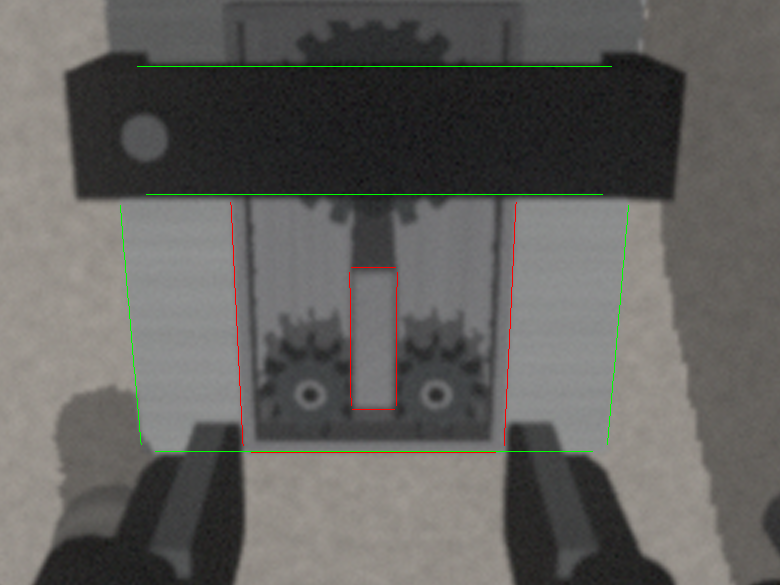

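The overlay shows the gear tray centred and square under the bar: tray outline columns 232–515, plate 122–628, fitted difference under 0.5 mm. Next is the bolt tray.

```bash
python3 - <<'E'
from h import *
plan([(563,-358,172,-.088,0)],step=35,rnd=1)
E
```

```text
0 0.7 3.2 -0.1 0 0 -0.3; 0 0.6 3.2 -0.1 0 0 -0.2; 0 0.6 3.2 -0.1 0 0 -0.3; 0 0.6 3.2 0 0 0 -0.2; 0 0.6 3.2 -0.1 0 0 -0.3
0 0.6 3.2 0 0 0 -0.2; 0 0.6 3.2 -0.1 0 0 -0.3; 0 0.5 3.2 0 0 0 -0.2; 0 0.5 3.3 -0.1 0 0 -0.3; 0 0.5 3.2 0 0 0 -0.2
0 0.5 3.3 -0.1 0 0 -0.3; 0 0.5 3.3 0 0 0 -0.2; 0 0.5 3.2 -0.1 0 0 -0.3; 0 0.5 3.3 0 0 0 -0.2; 0 0.5 3.2 -0.1 0 0 -0.3
end [ 563.11 -357.83  172.4 ] -0.088
```

>>> move_arm --targets "0 0.7 3.2 -0.1 0 0 -0.3; 0 0.6 3.2 -0.1 0 0 -0.2; 0 0.6 3.2 -0.1 0 0 -0.3; 0 0.6 3.2 0 0 0 -0.2; 0 0.6 3.2 -0.1 0 0 -0.3"

```text
clock: 23.22
eef_pos: [547.8, -31.3, 167.7]
tool_rot: [3.142, 0.0, -0.131]
force: [0.6, 0.0, 0.3]
width: 42.5
gripper_force: 0.0
```

>>> move_arm --targets "0 0.6 3.2 0 0 0 -0.2; 0 0.6 3.2 -0.1 0 0 -0.3; 0 0.5 3.2 0 0 0 -0.2; 0 0 0 0 0 0 0; 0 0 0 0 0 0 0"

```text
clock: 23.63
eef_pos: [552.3, -130.2, 168.8]
tool_rot: [3.141, -0.0, -0.124]
force: [0.4, 0.0, 0.6]
width: 42.8
gripper_force: 0.0
```

>>> move_arm --targets "0 0 0 0 0 0 0; 0 0 0 0 0 0 0; 0 0 0 0 0 0 0; 0 0 0 0 0 0 0; 0 0 0 0 0 0 0"

```text
clock: 24.05
eef_pos: [552.8, -126.3, 168.9]
tool_rot: [-3.141, 0.0, -0.118]
force: [-0.9, 0.7, 0.1]
width: 43.1
gripper_force: 0.0
```

```bash
python3 - <<'E'
from fit import *
s=read_state();print(s["eef_pos"],s["tool_rot"])
d=grab("wrist","w9")
for S in (SCALE,rect(-78,78,-52,52,30)):
    q,c=fit(d,S,(565.7,-119.4,.139));print(q,c)
E
```

```text
[ 552.84625292 -126.26580703  168.9228994 ] [-3.14134191e+00  3.78901396e-05 -1.17597735e-01]
[ 5.65606816e+02 -1.18300087e+02  1.48748631e-01] -1.2112418626097115
[ 5.65071241e+02 -1.18286660e+02  1.45076190e-01] -1.295333549944093
```

>>> move_arm --targets "0 0.5 3.3 -0.1 0 0 -0.3; 0 0.5 3.2 0 0 0 -0.2; 0 0.5 3.3 -0.1 0 0 -0.3; 0 0.5 3.3 0 0 0 -0.2; 0 0.5 3.2 -0.1 0 0 -0.3"

```text
clock: 24.52
eef_pos: [559.5, -293.5, 171.9]
tool_rot: [3.141, 0.0, -0.096]
force: [0.8, 0.3, -0.2]
width: 42.9
gripper_force: 0.0
```

>>> move_arm --targets "0 0.5 3.3 0 0 0 -0.2; 0 0.5 3.2 -0.1 0 0 -0.3; 0 0 0 0 0 0 0; 0 0 0 0 0 0 0; 0 0 0 0 0 0 0"

```text
clock: 24.93
eef_pos: [563.4, -356.8, 172.5]
tool_rot: [-3.14, 0.001, -0.088]
force: [0.1, 0.9, -0.5]
width: 42.7
gripper_force: 0.0
```

>>> move_arm --targets "0 0 0 0 0 0 0; 0 0 0 0 0 0 0; 0 0 0 0 0 0 0; 0 0 0 0 0 0 0; 0 0 0 0 0 0 0"

```text
clock: 25.35
eef_pos: [563.7, -357.1, 173.0]
tool_rot: [-3.141, -0.0, -0.087]
force: [0.8, -0.4, 0.4]
width: 42.8
gripper_force: 0.0
```

```bash
python3 - <<'E'
from fit import *
s=read_state();print(s["eef_pos"],s["tool_rot"])
d=grab("wrist","w10")
q,c=fit(d,MAT,(536.8,-355.8,-.09));print(q,c)
q,c=fit(d,TRAY(6),(541.7,-359.5,-.0886));print(q,c)
q3,c=fit(d,rect(-32,8,-6,6,68),q);print(q3,c)
x=q[0]-12*np.cos(q[2]);y=q[1]-12*np.sin(q[2])
plan([(x,y,90,q[2],0),(x,y,34,q[2],0)],step=18,rnd=2)
E
```

```text
[ 563.6535999  -357.12639689  173.03311374] [-3.14146601e+00 -1.01755356e-04 -8.70672143e-02]
[ 5.37130454e+02 -3.55298396e+02 -8.52628829e-02] -2.127623562605453
[ 5.40766385e+02 -3.59097989e+02 -9.31519879e-02] -1.7103669943983355
[ 5.40035951e+02 -3.57906988e+02 -4.42255797e-02] -1.421200279982404
0 -0.58 0.06 1.38 0 0 0.1; 0 -0.58 0.06 1.38 0 0 0; 0 -0.57 0.06 1.39 0 0 0.1; 0 -0.58 0.07 1.38 0 0 0; 0 -0.57 0.06 1.39 0 0 0.1
0 -0.58 0.07 1.38 0 0 0; 0 0 0 1.4 0 0 0; 0 0 0 1.4 0 0 0; 0 0 0 1.4 0 0 0; 0 0 0 1.4 0 0 0
end [ 528.79 -358.     34.02] -0.0926
```

>>> move_arm --targets "0 -0.58 0.06 1.4 0 0 0.1; 0 -0.58 0.06 1.4 0 0 0; 0 -0.57 0.06 1.4 0 0 0.1; 0 -0.58 0.07 1.4 0 0 0; 0 -0.57 0.06 1.4 0 0 0.1"

```text
clock: 25.82
eef_pos: [534.3, -358.2, 102.4]
tool_rot: [3.141, -0.0, -0.093]
force: [-0.7, 0.3, 0.3]
width: 42.8
gripper_force: 0.0
```

>>> move_arm --targets "0 -0.58 0.07 1.5 0 0 0; 0 0 0 1.8 0 0 0; 0 0 0 1.8 0 0 0; 0 0 0 1.2 0 0 0; 0 0 0 0.6 0 0 0"

```text
clock: 26.23
eef_pos: [527.8, -357.7, 32.2]
tool_rot: [-3.14, 0.002, -0.093]
force: [-0.6, -0.6, -0.7]
width: 42.5
gripper_force: 0.0
```

>>> move_arm --targets "0 0 0 0 0 0 0; 0 0 0 0 0 0 0; 0 0 0 0 0 0 0; 0 0 0 0 0 0 0; 0 0 0 0 0 0 0"

```text
clock: 26.65
eef_pos: [529.2, -358.7, 34.9]
tool_rot: [3.141, -0.001, -0.093]
force: [-0.1, 0.1, -0.2]
width: 42.7
gripper_force: 0.0
```

>>> move_arm --targets "-1 0 0 0 0 0 0; -1 0 0 0 0 0 0; -1 0 0 0 0 0 0; -1 0 0 0 0 0 0; -1 0 0 0 0 0 0"

```text
clock: 27.07
eef_pos: [528.8, -358.6, 34.3]
tool_rot: [3.141, -0.0, -0.093]
force: [-0.9, 0.1, 4.5]
width: 10.5
gripper_force: 59.2
```

>>> move_arm --targets "-1 0 0 0 0 0 0; -1 0 0 0 0 0 0; -1 0 0 0 0 0 0; -1 0 0 0 0 0 0"

```text
clock: 27.4
eef_pos: [528.8, -358.6, 34.3]
tool_rot: [3.141, -0.0, -0.093]
force: [-1.3, 0.3, 6.0]
width: 10.7
gripper_force: 59.4
```

```bash
python3 - <<'E'
from h import *
plan([(553.8,-121.6,125,.141,-1)],step=20,rnd=1,start=(528.8,-358.6,115,-.093))
E
```

```text
-1 0 -2 -0.1 0 0 -1.1; -1 0.1 -2 -0.1 0 0 -1.1; -1 0.1 -2 -0.1 0 0 -1.1; -1 0.1 -2 -0.1 0 0 -1.1; -1 0.2 -2 -0.1 0 0 -1.1
-1 0.2 -2 -0.1 0 0 -1.1; -1 0.3 -2 -0.1 0 0 -1.1; -1 0.3 -1.9 -0.1 0 0 -1.1; -1 0.3 -1.9 0 0 0 -1.2; -1 0.4 -1.9 -0.1 0 0 -1.1
-1 0.4 -2 0 0 0 -1.2; -1 0.4 -1.9 -0.1 0 0 -1.1
end [ 553.87 -121.75  125.  ] 0.1409
```

>>> move_arm --targets "-1 0 0 -0.3 0 0 0; -1 0 0 -1 0 0 0; -1 0 0 -1.7 0 0 0; -1 0 0 -2 0 0 0; -1 0 0 -1.8 0 0 0"

```text
clock: 27.82
eef_pos: [528.0, -357.8, 102.3]
tool_rot: [-3.141, 0.002, -0.093]
force: [0.4, -0.1, -4.6]
width: 10.9
gripper_force: 58.5
```

>>> move_arm --targets "-1 0 -0.5 -1.2 0 0 0; -1 0 -1.5 -0.1 0 0 -1.1; -1 0.1 -2 -0.1 0 0 -1.1; -1 0.1 -2 -0.1 0 0 -1.1; -1 0.1 -2 -0.1 0 0 -1.1"

```text
clock: 28.23
eef_pos: [536.1, -275.3, 116.8]
tool_rot: [-3.139, 0.002, -0.013]
force: [0.3, -0.2, -4.9]
width: 11.1
gripper_force: 58.6
```

>>> move_arm --targets "-1 0.2 -2 -0.1 0 0 -1.1; -1 0.2 -2 -0.1 0 0 -1.1; -1 0.3 -2 -0.1 0 0 -1.1; -1 0.3 -1.9 -0.1 0 0 -1.1; -1 0.3 -1.9 0 0 0 -1.2"

```text
clock: 28.65
eef_pos: [546.8, -177.0, 121.0]
tool_rot: [-3.14, 0.002, 0.085]
force: [0.6, -0.2, -3.6]
width: 11.5
gripper_force: 58.6
```

>>> move_arm --targets "-1 0.4 -1.9 -0.1 0 0 -1.1; -1 0.4 -1.4 0 0 0 -1.2; -1 0.3 -1 -0.1 0 0 -1.1; -1 0.1 -0.6 0 0 0 0; -1 0 -0.6 0 0 0 0"

```text
clock: 29.07
eef_pos: [553.8, -124.1, 123.7]
tool_rot: [3.141, 0.0, 0.141]
force: [-0.0, 0.3, -4.9]
width: 11.2
gripper_force: 58.6
```

>>> move_arm --targets "-1 0 0 0 0 0 0; -1 0 0 0 0 0 0; -1 0 0 0 0 0 0; -1 0 0 0 0 0 0; -1 0 0 0 0 0 0"

```text
clock: 29.48
eef_pos: [553.6, -125.5, 124.0]
tool_rot: [3.141, -0.0, 0.139]
force: [-0.0, -0.3, -4.2]
width: 10.9
gripper_force: 58.6
```

>>> move_arm --targets "-1 0 0 0 0 0 0; -1 0 0 0 0 0 0; -1 0 0 0 0 0 0; -1 0 0 0 0 0 0; -1 0 0 0 0 0 0"

```text
clock: 29.9
eef_pos: [553.7, -124.6, 124.0]
tool_rot: [3.142, -0.0, 0.141]
force: [0.2, 0.2, -5.2]
width: 11.2
gripper_force: 58.6
```

```bash
python3 - <<'E'
from h import *
plan([(553.8,-121.6,60,.141,-1)],step=16,rnd=2)
E
```

```text
-1 0.01 -0.06 1.28 0 0 -0; -1 0.01 -0.06 1.28 0 0 -0; -1 0.01 -0.06 1.28 0 0 -0; -1 0.01 -0.06 1.28 0 0 -0; -1 0.01 -0.05 1.28 0 0 -0
end [ 553.81 -121.62   59.95] 0.1407
```

>>> move_arm --targets "-1 0.05 -0.1 0.6 0 0 0; -1 0 -0.1 1.4 0 0 0; -1 0 -0.1 1.6 0 0 0; -1 0 0 1.4 0 0 0; -1 0 0 0.8 0 0 0"

```text
clock: 30.32
eef_pos: [552.9, -121.0, 64.1]
tool_rot: [-3.141, 0.002, 0.141]
force: [0.1, -0.3, -5.4]
width: 11.3
gripper_force: 58.5
```

>>> move_arm --targets "-1 0 0 0.4 0 0 0; -1 0 0 0 0 0 0; -1 0 0 0 0 0 0; -1 0 0 0 0 0 0; -1 0 0 0 0 0 0"

```text
clock: 30.73
eef_pos: [554.5, -121.7, 62.7]
tool_rot: [3.141, -0.002, 0.141]
force: [-0.1, -0.5, -5.1]
width: 11.2
gripper_force: 58.5
```

>>> move_arm --targets "-1 0 0 0 0 0 0; -1 0 0 0 0 0 0; -1 0 0 0 0 0 0; -1 0 0 0 0 0 0"

```text
clock: 31.07
eef_pos: [553.9, -121.5, 62.1]
tool_rot: [3.142, -0.0, 0.141]
force: [-0.6, -0.1, -4.2]
width: 11.4
gripper_force: 58.5
```

Spot on; lower 3.8 mm, release, lift and check.

>>> move_arm --targets "-1 0 0 0.2 0 0 0; -1 0 0 0.1 0 0 0; -1 0 0 0.05 0 0 0; -1 0 0 0 0 0 0; -1 0 0 0 0 0 0"

```text
clock: 31.48
eef_pos: [553.7, -121.5, 58.4]
tool_rot: [-3.142, 0.0, 0.141]
force: [-0.1, 0.2, -3.9]
width: 10.6
gripper_force: 58.8
```

>>> move_arm --targets "-1 0 0 0.05 0 0 0; -1 0 0 0 0 0 0; -1 0 0 0 0 0 0; 0 0 0 0 0 0 0; 0 0 0 0 0 0 0"

```text
clock: 31.9
eef_pos: [554.6, -121.7, 58.2]
tool_rot: [3.141, -0.002, 0.141]
force: [0.2, 0.2, 0.5]
width: 34.8
gripper_force: 0.0
```

>>> move_arm --targets "0 0 0 0 0 0 0; 0 0 0 0 0 0 0; 0 0 0 -0.8 0 0 0; 0 0 0 -2 0 0 0; 0 0.5 0 -3 0 0 0"

```text
clock: 32.32
eef_pos: [555.9, -120.7, 114.8]
tool_rot: [-3.14, 0.006, 0.14]
force: [0.3, -0.3, 0.3]
width: 42.9
gripper_force: 0.0
```

>>> move_arm --targets "0 1 0 -3 0 0 0; 0 1 0 -3 0 0 0; 0 0.5 0 -1 0 0 0; 0 0 0 0 0 0 0; 0 0 0 0 0 0 0"

```text
clock: 32.73
eef_pos: [583.5, -117.2, 186.5]
tool_rot: [3.141, -0.001, 0.141]
force: [-0.7, -0.2, -0.4]
width: 43.0
gripper_force: 0.0
```

>>> move_arm --targets "0 0 0 0 0 0 0; 0 0 0 0 0 0 0; 0 0 0 0 0 0 0; 0 0 0 0 0 0 0; 0 0 0 0 0 0 0"

```text
clock: 33.15
eef_pos: [583.0, -117.3, 185.3]
tool_rot: [-3.141, 0.001, 0.141]
force: [-0.8, 0.4, 0.1]
width: 42.9
gripper_force: 0.0
```

```bash
python3 - <<'E'
from fit import *
s=read_state();print(s["eef_pos"],s["tool_rot"])
d=grab("wrist","w11")
q,c=fit(d,SCALE,(565.6,-119.3,.141));print(q,c)
q2,c=fit(d,TRAY(30),(565.6,-119.3,.141));print(q2,c)
q3,c=fit(d,rect(-32,8,-6,6,92),q2);print(q3,c)
a=overlay(d,[],"pics/t.png",(150,60,220,220));b=overlay(d,[(SCALE,q,(0,255,0)),(TRAY(30),q2,(0,0,255))],"pics/t.png",(150,60,220,220))
cv2.imwrite("pics/ov11.png",cv2.resize(np.hstack([a,b]),(800,400)))
plan([(553,345,185,.21,0)],step=36,rnd=1)
E
```

```text
[ 583.04709206 -117.33004283  185.26825819] [-3.14128514e+00  1.21817218e-03  1.40562070e-01]
[ 5.65561343e+02 -1.19357039e+02  1.42371759e-01] -1.3245509786839311
[ 5.66017302e+02 -1.19970320e+02  1.25121819e-01] -1.224182940640868
[ 5.65416836e+02 -1.19689591e+02  1.02645279e-01] -1.3921995255099913
0 0.3 -3.6 0 0 0 -0.3; 0 0.3 -3.5 0 0 0 -0.3; 0 0.3 -3.6 0 0 0 -0.3; 0 0.3 -3.5 0 0 0 -0.3; 0 0.3 -3.5 0 0 0 -0.3
0 0.4 -3.6 0 0 0 -0.3; 0 0.4 -3.5 0 0 0 -0.3; 0 0.4 -3.5 0 0 0 -0.3; 0 0.4 -3.6 0 0 0 -0.3; 0 0.4 -3.5 0 0 0 -0.3
0 0.5 -3.6 0 0 0 -0.3; 0 0.5 -3.5 0 0 0 -0.3; 0 0.4 -3.6 0 0 0 -0.4
end [552.53 345.31 185.43] 0.2104
```

View pics/ov11.png

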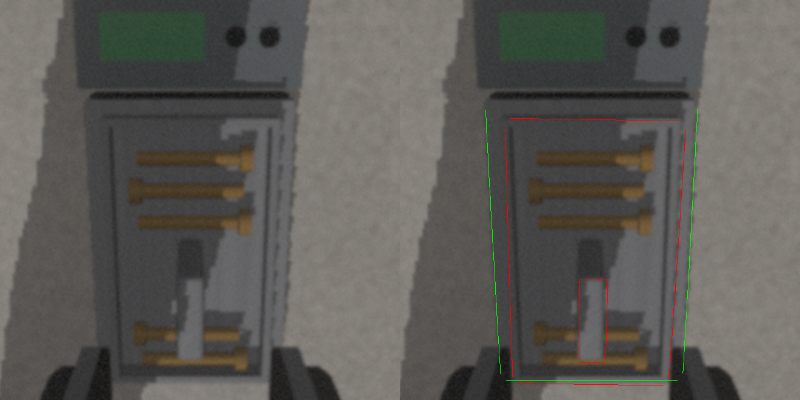

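The bolt tray sits on the scale; the red tray outline is evenly inside the green platform outline, within about 0.7 mm. Next, fetch the bearing tray from the board.

>>> move_arm --targets "0 0.2 -2 0 0 0 -0.3; 0 0.3 -3.5 0 0 0 -0.3; 0 0.3 -3.6 0 0 0 -0.3; 0 0.3 -3.5 0 0 0 -0.3; 0 0.3 -3.5 0 0 0 -0.3"

```text
clock: 33.62
eef_pos: [572.6, 45.4, 185.8]
tool_rot: [-3.141, 0.0, 0.167]
force: [0.3, -0.3, 0.2]
width: 42.9
gripper_force: 0.0
```

>>> move_arm --targets "0 0.4 -3.6 0 0 0 -0.3; 0 0.4 -3.5 0 0 0 -0.3; 0 0.4 -3.5 0 0 0 -0.3; 0 0.4 -3.6 0 0 0 -0.3; 0 0.4 -3.5 0 0 0 -0.3"

```text
clock: 34.03
eef_pos: [561.0, 223.6, 185.9]
tool_rot: [-3.142, -0.0, 0.194]
force: [0.8, -0.9, -0.3]
width: 42.7
gripper_force: 0.0
```

>>> move_arm --targets "0 0.5 -3.6 0 0 0 -0.3; 0 0.5 -3.5 0 0 0 -0.3; 0 0.4 -3 0 0 0 -0.4; 0 0 -2 0 0 0 0; 0 0 -0.5 0 0 0 0"

```text
clock: 34.45
eef_pos: [547.8, 353.8, 185.3]
tool_rot: [-3.138, 0.001, 0.217]
force: [-0.0, -0.1, -0.3]
width: 42.5
gripper_force: 0.0
```

>>> move_arm --targets "0 0 0 0 0 0 0; 0 0 0 0 0 0 0; 0 0 0 0 0 0 0; 0 0 0 0 0 0 0; 0 0 0 0 0 0 0"

```text
clock: 34.87
eef_pos: [550.7, 346.2, 186.1]
tool_rot: [3.141, -0.0, 0.208]
force: [0.1, 0.2, 0.6]
width: 43.1
gripper_force: 0.0
```

>>> move_arm --targets "0 0 0 0 0 0 0; 0 0 0 0 0 0 0; 0 0 0 0 0 0 0; 0 0 0 0 0 0 0"

```text
clock: 35.2
eef_pos: [550.1, 347.8, 186.0]
tool_rot: [-3.142, -0.0, 0.21]
force: [-0.5, 0.3, 0.1]
width: 42.6
gripper_force: 0.0
```

```bash
python3 - <<'E'
from fit import *
s=read_state();print(s["eef_pos"],s["tool_rot"])
d=grab("wrist","w12")
q,c=fit(d,TRAY(14),(537,358.6,.212));print(q,c)
q3,c=fit(d,rect(-32,8,-6,6,76),q);print(q3,c)
x=q[0]-12*np.cos(q[2]);y=q[1]-12*np.sin(q[2])
plan([(x,y,100,.212,0),(x,y,42,.212,0)],step=18,rnd=2)
E
```

```text
[550.10103631 347.84213187 185.97066709] [-3.14153770e+00 -7.97006315e-05  2.10441122e-01]
[5.37603138e+02 3.56916628e+02 2.09059620e-01] -1.3119614783936557
[5.37448799e+02 3.57937496e+02 1.85469336e-01] -1.3952027923084134
0 -0.45 -0.23 1.72 0 0 -0; 0 -0.44 -0.23 1.72 0 0 -0; 0 -0.45 -0.23 1.72 0 0 -0; 0 -0.44 -0.23 1.72 0 0 -0; 0 -0.45 -0.22 1.71 0 0 -0.1
0 0 0 1.45 0 0 0; 0 0 0 1.45 0 0 0; 0 0 0 1.45 0 0 0; 0 0 0 1.45 0 0 0
end [525.87 354.4   42.03] 0.2123
```

>>> move_arm --targets "0 -0.45 -0.25 1.7 0 0 0; 0 -0.45 -0.25 1.7 0 0 0; 0 -0.45 -0.25 1.7 0 0 0; 0 -0.44 -0.25 1.7 0 0 0; 0 -0.45 -0.25 1.8 0 0 -0.1"

```text
clock: 35.67
eef_pos: [525.5, 355.8, 99.4]
tool_rot: [-3.141, -0.001, 0.212]
force: [-0.5, 0.0, -0.0]
width: 42.8
gripper_force: 0.0
```

>>> move_arm --targets "0 0 0 1.8 0 0 0; 0 0 0 1.6 0 0 0; 0 0 0 1.2 0 0 0; 0 0 0 0.8 0 0 0; 0 0 0 0.4 0 0 0"

```text
clock: 36.08
eef_pos: [525.2, 355.2, 40.8]
tool_rot: [3.141, 0.001, 0.212]
force: [-0.2, -1.2, 0.8]
width: 42.5
gripper_force: 0.0
```

>>> move_arm --targets "0 0 0 0 0 0 0; 0 0 0 0 0 0 0; 0 0 0 0 0 0 0; 0 0 0 0 0 0 0; 0 0 0 0 0 0 0"

```text
clock: 36.5
eef_pos: [525.9, 355.7, 42.7]
tool_rot: [-3.141, -0.001, 0.212]
force: [-0.1, 0.8, -0.6]
width: 42.4
gripper_force: 0.0
```

>>> move_arm --targets "-1 0 0 0 0 0 0; -1 0 0 0 0 0 0; -1 0 0 0 0 0 0; -1 0 0 0 0 0 0; -1 0 0 0 0 0 0"

```text
clock: 36.92
eef_pos: [525.6, 355.6, 42.2]
tool_rot: [-3.141, -0.0, 0.212]
force: [-0.8, -0.1, 2.0]
width: 11.0
gripper_force: 58.9
```

>>> move_arm --targets "-1 0 0 0 0 0 0; -1 0 0 0 0 0 0; -1 0 0 0 0 0 0; -1 0 0 0 0 0 0"

```text
clock: 37.25
eef_pos: [525.6, 355.6, 42.2]
tool_rot: [-3.141, -0.0, 0.212]
force: [-1.1, 0.2, 5.4]
width: 11.2
gripper_force: 59.1
```

```bash
python3 - <<'E'
from h import *
plan([(535,330,150,.2,-1),(550,0,155,.06,-1),(530,-330,150,-.08,-1),(525,-354.9,148,-.085,-1)],step=27,rnd=1,start=(525.6,355.6,150,.212))
E
```

```text
-1 0.2 1.4 0 0 0 0.3; -1 0.2 1.3 0 0 0 0.4; -1 -0.4 2.5 0 0 0 0.6; -1 -0.4 2.5 0 0 0 0.6; -1 -0.3 2.5 0 0 0 0.6
-1 -0.3 2.5 0 0 0 0.6; -1 -0.3 2.5 -0.1 0 0 0.6; -1 -0.3 2.5 0 0 0 0.6; -1 -0.2 2.5 -0.1 0 0 0.6; -1 -0.2 2.6 0 0 0 0.6
-1 -0.2 2.6 -0.1 0 0 0.6; -1 -0.1 2.5 0 0 0 0.7; -1 -0.1 2.6 -0.1 0 0 0.6; -1 -0.1 2.5 0 0 0 0.7; -1 -0.1 2.6 -0.1 0 0 0.6
-1 -0.3 2.5 0 0 0 0.6; -1 -0.3 2.5 0 0 0 0.6; -1 -0.3 2.5 0 0 0 0.6; -1 -0.2 2.5 0 0 0 0.6; -1 -0.2 2.5 0.1 0 0 0.6
-1 -0.2 2.6 0 0 0 0.6; -1 -0.1 2.5 0.1 0 0 0.6; -1 -0.1 2.6 0 0 0 0.6; -1 -0.1 2.5 0.1 0 0 0.6; -1 -0.1 2.6 0 0 0 0.7
-1 0 2.5 0.1 0 0 0.6; -1 0 2.6 0 0 0 0.7; -1 0 2.5 0.1 0 0 0.6; -1 -0.3 2.6 0.2 0 0 0.3
end [ 524.89 -355.18  148.  ] -0.0847
```

>>> move_arm --targets "-1 0 0 -0.3 0 0 0; -1 0 0 -1 0 0 0; -1 0 0 -1.8 0 0 0; -1 0 0 -2 0 0 0; -1 0 0 -2 0 0 0"

```text
clock: 37.67
eef_pos: [525.0, 354.9, 113.4]
tool_rot: [3.141, 0.002, 0.212]
force: [0.3, -0.2, -2.7]
width: 11.3
gripper_force: 58.4
```

>>> move_arm --targets "-1 0 0 -1.8 0 0 0; -1 0 0 -1.3 0 0 0; -1 0 0 -0.6 0 0 0; -1 0 0 0 0 0 0"

```text
clock: 38.0
eef_pos: [526.3, 355.8, 151.5]
tool_rot: [-3.141, -0.002, 0.212]
force: [0.1, 0.3, -2.0]
width: 11.1
gripper_force: 58.5
```

>>> move_arm --targets "-1 0.2 0.8 0 0 0 0.3; -1 0.2 1.5 0 0 0 0.4; -1 -0.4 2.5 0 0 0 0.6; -1 -0.4 2.5 0 0 0 0.6; -1 -0.3 2.5 0 0 0 0.6"

```text
clock: 38.42
eef_pos: [537.1, 254.5, 148.6]
tool_rot: [3.139, 0.002, 0.167]
force: [0.7, -0.9, -1.8]
width: 11.2
gripper_force: 58.6
```

>>> move_arm --targets "-1 -0.3 2.5 0 0 0 0.6; -1 -0.3 2.5 -0.1 0 0 0.6; -1 -0.3 2.5 0 0 0 0.6; -1 -0.2 2.5 -0.1 0 0 0.6; -1 -0.2 2.6 0 0 0 0.6"

```text
clock: 38.83
eef_pos: [542.6, 128.2, 151.0]
tool_rot: [3.14, 0.002, 0.114]
force: [1.1, -0.7, -2.6]
width: 11.0
gripper_force: 58.6
```

>>> move_arm --targets "-1 -0.2 2.6 -0.1 0 0 0.6; -1 -0.1 2.5 0 0 0 0.7; -1 -0.1 2.6 -0.1 0 0 0.6; -1 -0.1 2.5 0 0 0 0.7; -1 -0.1 2.6 -0.1 0 0 0.6"

```text
clock: 39.25
eef_pos: [548.0, 0.3, 153.8]
tool_rot: [3.141, 0.003, 0.058]
force: [0.5, 0.0, -1.6]
width: 10.8
gripper_force: 58.6
```

>>> move_arm --targets "-1 -0.3 2.5 0 0 0 0.6; -1 -0.3 2.5 0 0 0 0.6; -1 -0.3 2.5 0 0 0 0.6; -1 -0.2 2.5 0 0 0 0.6; -1 -0.2 2.5 0 0 0 0.6"

```text
clock: 39.67
eef_pos: [539.4, -125.0, 153.9]
tool_rot: [3.141, 0.003, 0.005]
force: [0.7, -0.2, -2.5]
width: 11.3
gripper_force: 58.6
```

>>> move_arm --targets "-1 -0.2 2.6 0 0 0 0.6; -1 -0.1 2.5 0 0 0 0.6; -1 -0.1 2.6 0 0 0 0.6; -1 -0.1 2.5 0 0 0 0.6; -1 -0.1 2.6 0 0 0 0.7"

```text
clock: 40.08
eef_pos: [531.3, -252.4, 153.8]
tool_rot: [-3.142, 0.003, -0.049]
force: [0.4, -0.3, -2.0]
width: 11.1
gripper_force: 58.6
```

>>> move_arm --targets "-1 0 2.4 0 0 0 0.6; -1 0 2 0 0 0 0.7; -1 0 1.5 0 0 0 0.6; -1 0 1 0 0 0 0.3; -1 0 0.5 0 0 0 0"

```text
clock: 40.5
eef_pos: [527.6, -325.8, 154.2]
tool_rot: [3.141, 0.002, -0.087]
force: [0.2, 0.5, -2.4]
width: 11.0
gripper_force: 58.6
```

>>> move_arm --targets "-1 0 0 0 0 0 0; -1 0 0 0 0 0 0; -1 0 0 0 0 0 0; -1 0 0 0 0 0 0; -1 0 0 0 0 0 0"

```text
clock: 40.92
eef_pos: [529.5, -322.5, 155.0]
tool_rot: [-3.141, -0.0, -0.083]
force: [-0.5, -0.5, -2.0]
width: 11.2
gripper_force: 58.6
```

>>> move_arm --targets "-1 0 0 0 0 0 0; -1 0 0 0 0 0 0; -1 0 0 0 0 0 0"

```text
clock: 41.17
eef_pos: [529.1, -323.5, 155.0]
tool_rot: [-3.142, -0.0, -0.084]
force: [1.5, 0.3, -2.0]
width: 11.1
gripper_force: 58.6
```

```bash
python3 - <<'E'
from h import *
plan([(525,-354.9,38,-.085,-1)],step=18,rnd=2)
E
```

```text
-1 -0.02 0.45 1.67 0 0 0; -1 -0.02 0.45 1.67 0 0 0; -1 -0.02 0.45 1.67 0 0 0; -1 -0.02 0.45 1.67 0 0 0; -1 -0.02 0.46 1.67 0 0 0
-1 -0.02 0.45 1.67 0 0 0; -1 -0.03 0.46 1.68 0 0 0.1
end [ 524.99 -354.94   37.99] -0.0858
```

>>> move_arm --targets "-1 0 0.6 0.6 0 0 0; -1 0 0.8 1.4 0 0 0; -1 -0.05 0.8 1.8 0 0 0; -1 -0.1 0.6 1.8 0 0 0; -1 0 0.37 1.8 0 0 0.1"

```text
clock: 41.58
eef_pos: [523.6, -357.3, 78.9]
tool_rot: [3.141, 0.001, -0.088]
force: [-0.2, 0.1, -3.0]
width: 11.3
gripper_force: 58.6
```

>>> move_arm --targets "-1 0 0 1.6 0 0 0; -1 0 0 1.2 0 0 0; -1 0 0 0.7 0 0 0; -1 0 0 0.3 0 0 0; -1 0 0 0 0 0 0"

```text
clock: 42.0
eef_pos: [524.6, -355.1, 42.1]
tool_rot: [-3.141, 0.001, -0.086]
force: [-0.3, 0.0, -2.6]
width: 11.2
gripper_force: 58.6
```

>>> move_arm --targets "-1 0 0 0 0 0 0; -1 0 0 0 0 0 0; -1 0 0 0 0 0 0; -1 0 0 0 0 0 0; -1 0 0 0 0 0 0"

```text
clock: 42.42
eef_pos: [525.2, -355.3, 43.5]
tool_rot: [3.141, -0.001, -0.086]
force: [0.3, 0.5, -1.1]
width: 11.3
gripper_force: 58.6
```

>>> move_arm --targets "-1 0 0 0 0 0 0; -1 0 0 0 0 0 0; -1 0 0 0 0 0 0; -1 0 0 0 0 0 0; -1 0 0 0 0 0 0"

```text
clock: 42.83
eef_pos: [524.9, -355.1, 42.9]
tool_rot: [-3.142, 0.0, -0.086]
force: [-0.7, 0.1, -2.7]
width: 11.0
gripper_force: 58.6
```

>>> move_arm --targets "-1 0 0 0.3 0 0 0; -1 0 0 0.3 0 0 0; -1 0 0 0.15 0 0 0; -1 0 0 0.1 0 0 0; -1 0 0 0 0 0 0"

```text
clock: 43.25
eef_pos: [524.8, -355.1, 34.3]
tool_rot: [-3.141, 0.0, -0.086]
force: [0.4, -0.8, -2.0]
width: 11.4
gripper_force: 58.6
```

>>> move_arm --targets "-1 0 0 0 0 0 0; -1 0 0 0 0 0 0; -1 0 0 0 0 0 0; -1 0 0 0 0 0 0"

```text
clock: 43.58
eef_pos: [524.9, -355.2, 34.4]
tool_rot: [3.142, -0.0, -0.086]
force: [-0.8, -0.5, -3.1]
width: 11.3
gripper_force: 58.6
```

>>> move_arm --targets "-1 0 0 0.05 0 0 0; -1 0 0 0 0 0 0; -1 0 0 0 0 0 0; 0 0 0 0 0 0 0; 0 0 0 0 0 0 0"

```text
clock: 44.0
eef_pos: [525.3, -355.4, 34.1]
tool_rot: [3.141, -0.001, -0.086]
force: [-0.7, -0.1, 0.7]
width: 34.7
gripper_force: 0.0
```

>>> move_arm --targets "0 0 0 0 0 0 0; 0 0 0 0 0 0 0; 0 0 0 -0.8 0 0 0; 0 0 0 -2 0 0 0; 0 0.8 0 -3 0 0 0"

```text
clock: 44.42
eef_pos: [529.4, -354.9, 90.4]
tool_rot: [-3.139, 0.007, -0.088]
force: [0.2, -0.7, 1.0]
width: 42.6
gripper_force: 0.0
```

>>> move_arm --targets "0 1 0 -3 0 0 0; 0 1.2 0 -3 0 0 0; 0 0.5 0 -1.5 0 0 0; 0 0 0 0 0 0 0; 0 0 0 0 0 0 0"

```text
clock: 44.83
eef_pos: [560.3, -358.3, 168.2]
tool_rot: [3.141, -0.002, -0.086]
force: [-0.7, 0.2, -0.6]
width: 42.6
gripper_force: 0.0
```

>>> move_arm --targets "0 0 0 0 0 0 0; 0 0 0 0 0 0 0; 0 0 0 0 0 0 0; 0 0 0 0 0 0 0; 0 0 0 0 0 0 0"

```text
clock: 45.25
eef_pos: [559.3, -358.0, 166.2]
tool_rot: [-3.141, 0.001, -0.086]
force: [-0.6, 0.0, 0.7]
width: 42.6
gripper_force: 0.0
```

```bash
python3 - <<'E'
from fit import *
s=read_state();print(s["eef_pos"],s["tool_rot"])
d=grab("wrist","w13")
q,c=fit(d,MAT,(537.1,-355.3,-.085));print(q,c)
q2,c=fit(d,TRAY(6),q);print(q2,c)
q3,c=fit(d,rect(-32,8,-6,6,68),q2);print(q3,c)
e=cams.get_image("scene")["color"][:,:,::-1]
b=overlay(d,[(MAT,q,(0,255,0)),(TRAY(6),q2,(0,0,255))],"pics/t.png",(150,60,220,220))
cv2.imwrite("pics/ov13.png",np.hstack([cv2.resize(b,(380,380)),cv2.resize(e[90:384,60:460],(420,380))]))
E
```

```text
[ 559.27506767 -358.04595958  166.16838747] [-3.14101144e+00  1.22462432e-03 -8.64202194e-02]
[ 5.36882648e+02 -3.55275149e+02 -8.41152333e-02] -2.1104336650592774
[ 5.37026556e+02 -3.55258554e+02 -8.67487303e-02] -1.7619259495152646
[ 5.36884939e+02 -3.54486922e+02 -9.52847968e-02] -1.4674064958054431
```

View pics/ov13.png

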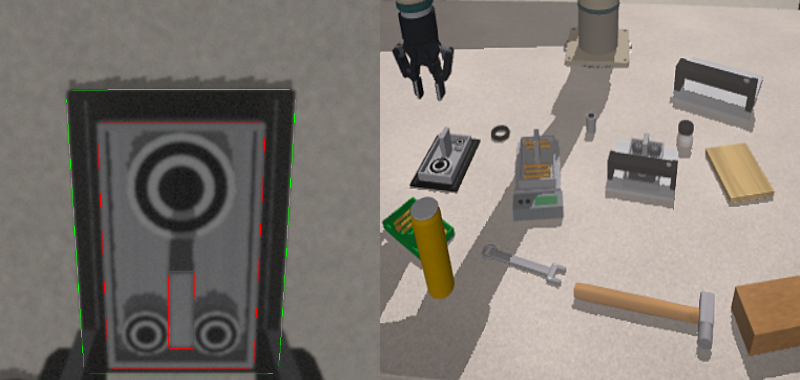

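The bearing tray is centred on the mat to about 0.2 mm. In the scene view the bolt tray is on the scale at (537,165), the gear tray is under the lamp at (643,170), the bystanders have not moved and the arm is clear.

```bash
python3 -c "
from cell import order
print(order.finish_job())"
```

```text
the job is handed in; nothing more can be done
None
```

The job is handed in: the gear tray is under the lamp, the bearing tray on the mat and the bolt tray on the scale. All three are let go and fitted within about 0.8 mm of centre; the bolt tray's squareness reads up to 0.02 rad off, though shadow makes that fit uncertain. The socket, seal and jar were not touched, and it took about 45 s.

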